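# Load the drying rack with facade panels

### The job

The facade panels on the cutting mat have been flattened under steel weights and now have to finish drying in the rack. Swing the rack's red-sleeved keeper bar well up and back first; put every weight on the floor of the green tray, and lean every panel in the rack, one short end on the base behind the front stop strip, its back on the round rail, windows facing out, squarely and side by side. When all panels are leaning there, swing the keeper bar fully down over them; do not knock over or shove aside the white model tower or the glue bottle.

Things in the scene. Friction and masses are not known exactly. Their poses are not given: they have to be found in the camera images.
- rack: drying rack fixed to the table, 450 mm wide along its y. Origin at table level, mid-width, on the line where the lower back edge of a leaned panel stands; x points to the rail, away from the robot; z up. Base plate 8 mm thick, x -21 to 143. Plywood side plates at y +-211 to 223, x 70 to 130, up to z 160; keeper arms at y +-200, so usable width is y -190 to 190 mm
- rack_stop (a point): front stop strip, 12 mm thick in x and 14 mm high above the base, along the rack's whole width; this point is at mid-width on its top edge nearest the rail (rack x = -9.5, z = 22 mm)
- rack_rail (a point): round aluminium back rail, 16 mm thick, along the rack's y; point on its axis at mid-width (rack x = 80, z = 77 mm)
- rack_seat (a point): where the centre of a panel's underside comes when it leans properly at mid-width: rack x = 49.5, z = 57.5 mm, foot on the base against the stop, back on the rail, panel at 45 degrees to the table. Panels may stand anywhere along y; their centres all come to this x and z
- keeper (a joint): hinge angle of the keeper bar in rad: 0 fully down (bar lies parallel over the panel faces about 3 mm clear of them), grows as it swings up; 0.79 arms level towards the robot, 2.36 arms straight up, stop at 2.55. Stiff hinge: it stays wherever it is left (about 2 to 4 N at the bar moves it). Starts between 0.3 and 0.8
- keeper_bar (a point): middle of the keeper bar, on its axis: a round bar 12 mm thick along the rack's y, 400 mm long, its middle 90 mm sleeved in red; 75 mm from the hinge axis
- keeper_hinge (a point): point on the keeper's hinge axis (along the rack's y) at mid-width, 109 mm behind and 147 mm above the rack's origin
- panel1: facade panel of a model building, flat slab 140 (own x) x 60 (own y) x 12 mm thick (own z), about 80 g, pink with white windows; origin at the centre of its plain underside, z out of the face with two columns of five windows. Starts flat, windows up. Either end may be the foot.
- panel2: facade panel of a model building, flat slab 140 (own x) x 60 (own y) x 12 mm thick (own z), about 80 g, white with dark windows; origin at the centre of its plain underside, z out of the face with two columns of five windows. Starts flat, windows up. Either end may be the foot.
- panel3: facade panel of a model building, flat slab 140 (own x) x 60 (own y) x 12 mm thick (own z), about 80 g, navy blue with white windows; origin at the centre of its plain underside, z out of the face with two columns of five windows. Starts flat, windows up. Either end may be the foot. May be absent.
- panel4: facade panel of a model building, flat slab 140 (own x) x 60 (own y) x 12 mm thick (own z), about 80 g, grey with white windows; origin at the centre of its plain underside, z out of the face with two columns of five windows. Starts flat, windows up. Either end may be the foot. May be absent.
- weight1: flattening weight, steel block 40 (own x) x 30 (own y) x 30 mm high with a thin brass band, about 270 g; origin at the centre of its underside. Starts on top of panel1. May be absent.
- weight2: flattening weight, steel block 40 (own x) x 30 (own y) x 30 mm high with a thin brass band, about 270 g; origin at the centre of its underside. Starts on top of panel2. May be absent.
- weight3: flattening weight, steel block 40 (own x) x 30 (own y) x 30 mm high with a thin brass band, about 270 g; origin at the centre of its underside. Starts on top of panel2. May be absent.
- weight4: flattening weight, steel block 40 (own x) x 30 (own y) x 30 mm high with a thin brass band, about 270 g; origin at the centre of its underside. Starts on top of panel1. May be absent.
- tray: fixed green open tray for the weights, outside 200 (x) x 120 (y) x 30 mm high, walls and floor 5 mm; origin at the centre of its underside. Stands to the left or the right of the mat; the cardboard offcuts box on the other side is not it
- tower: white and pink model tower on a 85 mm square base, 162 mm high; origin at the centre of its underside; leave alone
- glue: white glue bottle with yellow label, 52 mm across, 130 mm high; origin at the centre of its underside; leave alone
There are look-alikes about, which are no part of the job. Leave any purple look-alike of the panel2 alone.

How it is judged:
By the outcome, as a careful person would: the job done as asked, in the order asked, and still so for the second after the job is handed in, with the robot touching nothing.
Of weight1, weight2, weight3, weight4 only 2 to 4 are there at a start; the rules pass over those that are not, and their reading is None.
Of panel3, panel4 only 1 to 2 are there at a start; the rules pass over those that are not, and their reading is None.
At some moment in a run one of weight1, weight2, weight3, weight4 may be knocked a few centimetres aside while the robot is not near it.
Once in a run the grip may slacken for a moment while it holds something.
It also fails if it takes over 210 s, if anything falls off the work surface, if the arm or the gripper's body presses on something with over 40 N, if the wrist force passes 120 N, or if a joint passes its speed limit or range.

### The arm

A 6-joint arm with a two-finger parallel gripper is mounted at the origin on the work surface. World frame = base frame: x ahead of the robot, y to its left, z up, the work surface at z = 0. Lengths are in m, angles in rad, forces in N, time in s.
With the tool pointing down it reaches from about 0.325 to 0.75 m from the base axis. Payload 7.6 kg.
Tool frame: the origin (TCP) lies at the very end of the fingers, on their centre line; the grasp point (between the pads) lies 19 mm behind it (bot.grip_point_offset is the distance from the TCP to the grasp point, in m); z points along the fingers, y is the line along which they close (so a half turn about z gives the same grasp; the last joint's range is limited). The gripper opens to 85 mm and grips with 20 to 120 N. Pads are 22 mm wide; open, the fingers measure 114 mm over their backs; the gripper's body (76 mm by 85 mm) begins 54 mm behind the grasp point. The pads swing forward as they close: fully open they stand 13 mm farther back than shut.
Start: joints at [-1.376, 0.052, 1.401, -0, 1.689, -0.07], TCP at [0.137, -0.507, 0.231] pointing down, gripper open.
Joint ranges: [-2.9, 2.9], [-0.91, 2.17], [0.12, 2.37], [-1.06, 4.2], [0.26, 2.73], [-2.93, 2.93]. Speed limits (rad/s): [2.57, 2.57, 3.01, 3.14, 3.14, 3.14].

### API

Orientations are given as a 3x3 rotation matrix whose columns are the frame's x, y, z axes.
In Python, from rig import sensors, snapshot, job_done, bot gives the robot as it stands.
- The arm moves only by the tool send_rows, never from a script. Its argument "targets" is a list of rows, each an object with "gripper": the closure, from 0 (fully open) to 1 (shut); "travel": the shift along the tool's x, y, z in mm, a list of three; "turn": the turn about the tool's z in rad. In form: [{"gripper": gripper, "travel": [x, y, z], "turn": turn}, ...]. A call has 1 to 5 rows; each row shifts and turns the commanded pose from where the row before left it, along the tool's axes as they then stand; what a row does not reach is not made up. A row lasts 1/12 s, in which the tool goes at most 41.7 mm and 7.16 degrees, less where a joint would pass 70% of its speed; a pose out of reach is approached as far as the arm can. A call with a gripper value outside its range is refused whole. The fingers move at their own pace and stop on an object; "force" is the grip in N (left out, the last holds). Time passes only in rows, so rows that do not move let the fingers close. It gives the time, the measured TCP pose, the force, the opening and the grip force at its end, in the units of the state.
- sensors.get_obs(): the state, without advancing time (a new reading comes with each control period).
- snapshot(name): name is "side" or "top" or "wrist"; returns a dict with "color" (400x640x3 uint8, red, green, blue), "depth" (400x640 float32, m along the optical axis (not along the pixel's ray), 0 where there is no reading), "mtx" (3x3 intrinsics, pixels), "world_to_cam" (4x4, takes a point from world to camera coordinates). Camera axes: x right, y up, looking along -z (the intrinsics and any distortion apply to the point x, -y, -z); pixel columns grow to the right and rows downward; lengths in m; the calibration is good to about 2 mm. The wrist camera is an equidistant fisheye: a pixel r from the principal point sees the ray r / f radians off the axis. A picture is of the moment at which its call begins.
- job_done(): hands the job in; it is judged then, once.
The state is a dict: "time_s": time; "qpos": joint angles; "dq": joint speeds; "tau": joint torques, N m; "tcp_pos": TCP position; "eef_rot": TCP orientation; "force": force on the tool from outside, world axes, zero at the start; "moment": the same for the moment, N m; "grip_width": finger opening in m; "gripper_force": force on a finger pad.
Only numpy, scipy, OpenCV 4.12 (cv2) and the standard library are available. Lean on these libraries where they do the work, as an engineer would, in place of code of your own. Each camera call takes 0.05 s, during which the arm holds its last target. There are 200 camera calls.

## Working session

There is one attempt and no reset: what is moved stays moved. The work goes in short steps, Python scripts to look and compute and a tool call to move; the robot and the scene stay as the last step left them, time stands still between calls to the robot, and variables do not carry over. Pictures are saved under pics/ and viewed, at most 14 in all, crops included, and the job is handed in when it is done.

Besides the shell and the picture viewer there is one more tool, called by a JSON object that holds its "op" and its "data", one argument or row to a line. send_rows: Moves the arm, as the interface text tells. Its arguments: {"type":"object","properties":{"targets":{"type":"array"},"force":{"type":"number"}},"required":["targets"]}

```bash
ls; mkdir -p pics
cat > h.py <<'E'
import numpy as np, cv2
from rig import sensors, snapshot, job_done, bot
def save(s,n): cv2.imwrite(f'pics/{n}.png', s['color'][...,::-1])
def cloud(s):
    K=s['mtx'];d=s['depth'];v,u=np.mgrid[:d.shape[0],:d.shape[1]]
    P=np.stack([(u-K[0,2])/K[0,0]*d,-(v-K[1,2])/K[1,1]*d,-d,np.ones_like(d)],-1)
    W=P@np.linalg.inv(s['world_to_cam']).T
    W=W[...,:3];W[d==0]=np.nan;return W
E
python3 - <<'E'
from h import *
for n in ['top','side']:
    s=snapshot(n);save(s,n+'0');np.savez(f'/tmp/{n}0.npz',**s);print(n,s['mtx'].round(1).tolist(),s['world_to_cam'].round(3).tolist())
o=sensors.get_obs();print({k:np.round(v,3).tolist() for k,v in o.items()})
E
```

```text
pics
top [[429.2, 0.0, 321.0], [0.0, 429.2, 212.3], [0.0, 0.0, 1.0]] [[0.005, -1.0, 0.013, 0.023], [0.985, 0.008, 0.175, -0.503], [-0.175, 0.012, 0.984, -1.391], [0.0, 0.0, 0.0, 1.0]]
side [[495.2, 0.0, 325.4], [0.0, 495.2, 203.5], [0.0, 0.0, 1.0]] [[-0.898, -0.439, 0.005, 0.446], [0.341, -0.691, 0.637, -0.211], [-0.277, 0.574, 0.771, -1.267], [0.0, 0.0, 0.0, 1.0]]
{'time_s': 0.1, 'qpos': [-1.376, 0.053, 1.402, -0.0, 1.689, -0.07], 'dq': [0.001, -0.001, -0.001, 0.0, 0.001, -0.0], 'tau': [0.001, -38.258, -36.099, -0.0, 0.005, -0.0], 'tcp_pos': [0.137, -0.506, 0.231], 'eef_rot': [[0.965, 0.262, -0.0], [0.262, -0.965, 0.001], [0.0, -0.001, -1.0]], 'force': [0.02, 0.702, -0.302], 'moment': [0.008, -0.005, -0.004], 'gripper_force': 0.0, 'grip_width': 0.085}
```

View pics/top0.png

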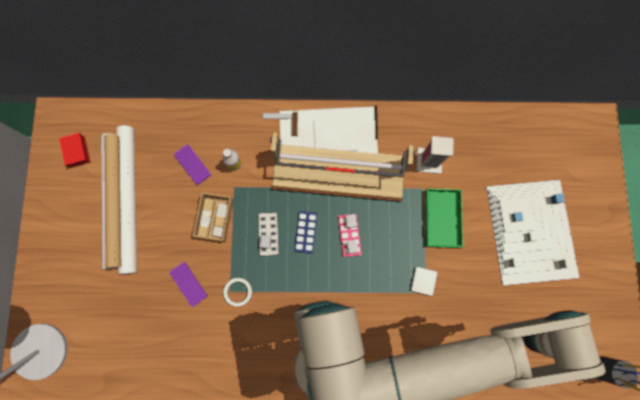

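View pics/side0.png

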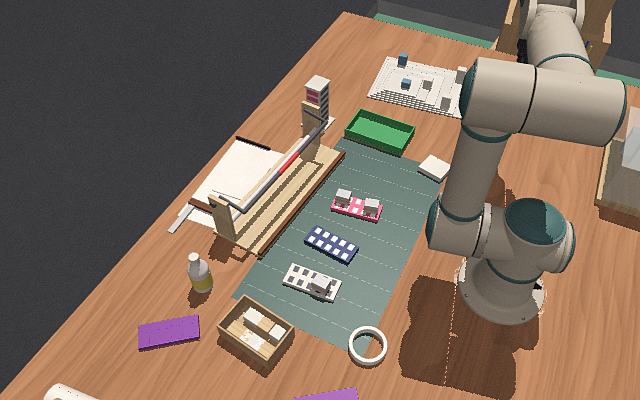

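The top view shows panel2 (white) at (268,233), panel3 (navy) at (306,232) and panel1 (pink, two weights) at (349,235). The green tray is at (443,218), with the tower at (437,152) and the glue at (230,160). The purple slabs at (192,165) and (188,284) are look-alikes. I see no grey panel, and the box at (212,218) is cardboard. Next: measure, plus one enlarged crop.

```bash
cat > m.py <<'E'
from h import *
def rect(P):
    # min-area rect in world xy -> centre, long-axis angle, dims (mm)
    c,(w,h),a=cv2.minAreaRect((P[:,:2]*1000).astype(np.float32))
    if w<h: w,h=h,w;a+=90
    a=(a+90)%180-90
    return np.round(c,1),round(w,1),round(h,1),round(a,1)
def planexy(s,uv,z):
    K=s['mtx'];M=s['world_to_cam'];R=M[:3,:3];c=-R.T@M[:3,3]
    uv=np.atleast_2d(uv).astype(float)
    r=np.stack([(uv[:,0]-K[0,2])/K[0,0],-(uv[:,1]-K[1,2])/K[1,1],-np.ones(len(uv))],1)@R
    return c+r*((z-c[2])/r[:,2])[:,None]
E
python3 - <<'E'
from m import *
for n in ['top','side']:
    s=dict(np.load(f'/tmp/{n}0.npz'));W=cloud(s);z=W[...,2]
    x,y=W[...,0],W[...,1]
    print(n,'mat z',np.nanmedian(z[(x>.35)&(x<.38)&(abs(y)<.15)]), 'table',np.nanmedian(z[(x>.4)&(x<.6)&(y>.3)&(y<.4)]))
    roi=(x>.3)&(x<.62)&(y>-.2)&(y<.22)
    for lo,hi,nm in [(.008,.024,'panel-h'),(.034,.06,'weight-h')]:
        m=(roi&(z>lo)&(z<hi)).astype(np.uint8)
        k,l,st,_=cv2.connectedComponentsWithStats(m)
        for i in range(1,k):
            if st[i,4]>25:
                q=l==i;print(nm,st[i],rect(W[q]),np.nanmedian(z[q]).round(4),s['color'][q].mean(0).astype(int))
    hsv=cv2.cvtColor(s['color'],cv2.COLOR_RGB2HSV)
    g=(hsv[...,0]>45)&(hsv[...,0]<80)&(hsv[...,1]>150)&(hsv[...,2]>70)&(x>.3)&(x<.75)&(abs(y)<.5)
    print('tray',rect(W[g]),np.nanpercentile(z[g],[5,95]).round(3), 'rim',rect(W[g&(z>.025)]))
    r=((hsv[...,0]<6)|(hsv[...,0]>174))&(hsv[...,1]>180)&(x>.5)&(x<.85)&(abs(y)<.2)
    print('red',r.sum(),np.nanmean(W[r],0).round(4))
    t=(y<-.2)&(y>-.36)&(x>.5)&(x<.85)&(z>.05); 
    print('tall right',rect(W[t]),np.nanmax(z[t]),'top part',rect(W[t&(z>.12)]))
    t=(y>.15)&(y<.36)&(x>.5)&(x<.85)&(z>.05); print('tall left',rect(W[t]),np.nanmax(z[t]))
s=dict(np.load('/tmp/top0.npz'));c=s['color'][120:290,220:470,::-1]
cv2.imwrite('pics/c0.png',cv2.resize(c,None,fx=3.2,fy=3.2,interpolation=cv2.INTER_CUBIC))
E
```

```text
top mat z 0.0005627455536725279 table 0.0028571310129399397
panel-h [272 181 115  20 675] (array([601.4,  -3.7]), 394.1, 62.0, 84.9) 0.0165 [143 112  77]
panel-h [302 181   8   7  29] (array([607.6,  79.5]), 24.3, 22.8, -89.5) 0.0099 [185 160 114]
panel-h [337 181  15   9  36] (array([604. , -53.6]), 53.5, 22.9, -74.9) 0.0104 [176 151 108]
panel-h [294 211  22  43 589] (array([440.9,  79. ]), 140.4, 59.7, -5.8) 0.0117 [134 139 151]
panel-h [263 213  15  42 368] (array([434.5, 197.5]), 140.3, 47.7, 1.5) 0.0114 [179 174 161]
panel-h [338 215  23  42 392] (array([431.4, -70.1]), 141.4, 60.2, 6.9) 0.0115 [199 137 146]
weight-h [346 215  10  13 108] (array([475.5, -73.3]), 39.8, 29.8, 6.4) 0.0409 [194 185 181]
weight-h [262 235   8  13  83] (array([405.1, 208.5]), 39.9, 22.9, -0.7) 0.0412 [190 184 179]
weight-h [347 240  11  14 110] (array([390.3, -77.5]), 39.5, 30.0, 13.9) 0.0413 [198 188 184]
tray (array([ 491.9, -389.7]), 192.8, 117.3, -1.6) [0.    0.032] rim (array([ 487.2, -388.7]), 184.0, 114.4, -2.0)
red 60 [ 0.6247 -0.0325  0.1381]
tall right (array([ 670.5, -277.1]), 194.9, 76.9,
[... 529 characters left out ...]
] (array([435. , 195.5]), 142.0, 48.8, 0.1) 0.0122 [208 203 196]
weight-h [335 188  17  13 135] (array([476.3, -73.3]), 40.9, 33.6, 5.8) 0.0413 [201 195 193]
weight-h [364 198  16  12 140] (array([390.8, -76.7]), 39.6, 35.1, 13.4) 0.0416 [204 199 197]
weight-h [313 273  18  14 139] (array([405.7, 207.9]), 40.9, 25.1, -4.0) 0.0419 [227 221 219]
tray (array([ 491.3, -391.6]), 197.4, 130.4, -1.3) [0.001 0.03 ] rim (array([ 491.3, -392.2]), 196.8, 120.5, -2.4)
red 66 [ 0.6255 -0.0276  0.1345]
tall right (array([ 671.8, -277.1]), 193.3, 77.3, -62.9) 0.16706729077832339 top part (array([ 671.8, -277.1]), 193.4, 76.9, -62.7)
tall left (array([650.7, 275.3]), 276.9, 167.6, -53.8) 0.16399098911310628
```

View pics/c0.png

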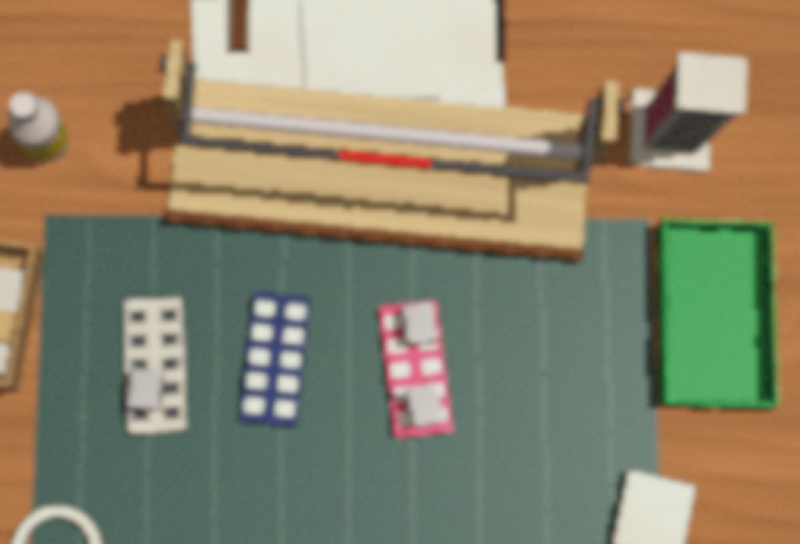

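Panel2 is white with one weight, panel3 is navy with none, and panel1 is pink with two. That makes three panels and three weights; panel4 is absent. The purple slabs and the box contents (white and beige pieces) aren't part of the job. Next I fit the rack frame and refine the panel2 side.

Run:
```python
from m import *
def line(P):
    vx,vy,x0,y0=cv2.fitLine((P[:,:2]*1000).astype(np.float32),cv2.DIST_HUBER,0,.01,.01).ravel()
    if vy<0: vx,vy=-vx,-vy
    return round(float(np.degrees(np.arctan2(-vx,vy))),2), round(float(x0+vx/vy*(-y0)),1), P[:,1].min().round(3),P[:,1].max().round(3),len(P)
for n in ['top','side']:
    s=dict(np.load(f'/tmp/{n}0.npz'));W=cloud(s);x,y,z=W[...,0],W[...,1],W[...,2]
    r=(abs(y)<.26)&(x>.55)&(x<.8)
    st=r&(z>.018)&(z<.026)&(x<.64); print(n,'stop',line(W[st]),rect(W[st]))
    ra=r&(z>.074)&(z<.092)&(abs(y)<.17)&(x>.63);print(' rail',line(W[ra]),np.nanpercentile(z[ra],90))
    hsv=cv2.cvtColor(s['color'],cv2.COLOR_RGB2HSV)
    red=((hsv[...,0]<6)|(hsv[...,0]>174))&(hsv[...,1]>180)&(x>.5)&(x<.85)&(abs(y)<.2)&(z>.12)
    print(' red',red.sum(),rect(W[red]),np.nanmedian(W[red],0),np.nanpercentile(z[red],[5,50,95]))
    ba=r&(z>.115)&(z<.148)&(abs(y)<.17)&(x<.66)&(x>.58);print(' bar',line(W[ba]),np.nanmedian(z[ba]))
    if n=='top':
        ro=(x>.3)&(x<.6)&(y>.14)&(y<.245)
        for lo,hi in [(.008,.024),(.034,.06)]:
            q=ro&(z>lo)&(z<hi);print(' p2/w2',rect(W[q]))
    q=(y<-.235)&(y>-.4)&(x>.55)&(x<.85)&(z>.15);print(' tower top',rect(W[q]))
    q=(y>.24)&(y<.4)&(x>.55)&(x<.85)&(z>.04);print(' glue',rect(W[q]),np.nanmax(z[q]))
```

```text
top stop (-5.21, 577.1, np.float64(-0.249), np.float64(0.197), 378) (array([574.9, -25.8]), 446.8, 13.8, 84.9)
 rail (-5.12, 671.6, np.float64(-0.17), np.float64(0.164), 477) 0.08574023904895664
 red 60 (array([625.1, -32.8]), 83.2, 8.3, 85.3) [ 0.6251415 -0.0314423  0.1380398] [0.13294856 0.1380398  0.14386912]
 bar (-5.39, 627.1, np.float64(-0.169), np.float64(0.168), 423) 0.13723643438230848
 p2/w2 (array([481.9, 192.3]), 237.7, 91.4, -2.2)
 p2/w2 (array([405. , 211.7]), 40.0, 30.0, -4.2)
 tower top (array([ 688.8, -313.6]), 163.4, 68.9, -77.4)
 glue (array([630., 349.]), 155.8, 67.2, -11.7) 0.13617563737245075
side stop (-5.22, 577.7, np.float64(-0.253), np.float64(0.198), 527) (array([575.4, -27.4]), 452.3, 16.4, 84.8)
 rail (-4.84, 672.9, np.float64(-0.17), np.float64(0.17), 410) 0.08652358425970728
 red 64 (array([624.7, -32.1]), 87.7, 12.6, 84.1) [ 0.6227743  -0.02463207  0.13860478] [0.13395299 0.13860478 0.14193053]
 bar (-5.4, 626.7, np.float64(-0.169), np.float64(0.17), 510) 0.13828158099616444
 tower top (array([ 691.3, -314.3]), 159.7, 72.3, -78.6)
 glue (array([628.8, 351.8]), 153.1, 71.8, -9.9) 0.13362672366940231
```

Rack origin ≈ (590.5, −28.0) mm with yaw −5.2°, and stop, rail and bar agree to about 1 mm. The bar sits at rack x≈35, z≈134, so keeper ≈0.6 rad. Moving above the bar.

{"op": "send_rows", "data": {
  "targets": [
    {"gripper": 0,"travel": [29.8,-16.6,0],"turn": 0},
    {"gripper": 0,"travel": [29.8,-16.6,0],"turn": 0},
    {"gripper": 0,"travel": [29.8,-16.6,0],"turn": 0},
    {"gripper": 0,"travel": [29.8,-16.6,0],"turn": 0},
    {"gripper": 0,"travel": [29.8,-16.6,0],"turn": 0}
  ],
  "force": 30
}}

```text
time_s: 0.52
tcp_pos: [0.2602, -0.3862, 0.2309]
eef_rot: [[0.965, 0.261, -0.0], [0.261, -0.965, 0.001], [-0.0, -0.001, -1.0]]
force: [0.6, 0.2, 0.3]
grip_width: 0.0855
gripper_force: 0.0
```

{"op": "send_rows", "data": {
  "targets": [
    {"gripper": 0,"travel": [29.8,-16.6,0],"turn": 0},
    {"gripper": 0,"travel": [29.8,-16.6,0],"turn": 0},
    {"gripper": 0,"travel": [29.8,-16.6,0],"turn": 0},
    {"gripper": 0,"travel": [29.8,-16.6,0],"turn": 0},
    {"gripper": 0,"travel": [29.8,-16.6,0],"turn": 0}
  ]
}}

```text
time_s: 0.93
tcp_pos: [0.3824, -0.267, 0.231]
eef_rot: [[0.965, 0.262, -0.0], [0.262, -0.965, 0.0], [-0.0, -0.0, -1.0]]
force: [0.2, -1.1, -0.1]
grip_width: 0.0853
gripper_force: 0.0
```

{"op": "send_rows", "data": {
  "targets": [
    {"gripper": 0,"travel": [29.8,-16.6,0],"turn": 0},
    {"gripper": 0,"travel": [29.8,-16.6,0],"turn": 0},
    {"gripper": 0,"travel": [29.8,-16.6,0],"turn": 0},
    {"gripper": 0,"travel": [29.8,-16.6,0],"turn": 0},
    {"gripper": 0,"travel": [29.8,-16.6,0],"turn": 0}
  ]
}}

```text
time_s: 1.35
tcp_pos: [0.5045, -0.1479, 0.2309]
eef_rot: [[0.965, 0.262, -0.001], [0.262, -0.965, 0.0], [-0.001, -0.0, -1.0]]
force: [0.6, -0.8, -0.4]
grip_width: 0.0855
gripper_force: 0.0
```

{"op": "send_rows", "data": {
  "targets": [
    {"gripper": 0,"travel": [29.8,-16.6,0],"turn": 0},
    {"gripper": 0,"travel": [29.8,-16.6,0],"turn": 0},
    {"gripper": 0,"travel": [29.8,-16.6,0],"turn": 0},
    {"gripper": 0,"travel": [29.8,-16.6,0],"turn": 0},
    {"gripper": 0,"travel": [29.8,-16.6,0],"turn": 0}
  ]
}}

```text
time_s: 1.77
tcp_pos: [0.6266, -0.0289, 0.2306]
eef_rot: [[0.965, 0.262, -0.001], [0.262, -0.965, -0.0], [-0.001, -0.0, -1.0]]
force: [0.4, -0.6, 0.2]
grip_width: 0.0853
gripper_force: 0.0
```

{"op": "send_rows", "data": {
  "targets": [
    {"gripper": 0,"travel": [0,0,0],"turn": -0.1215},
    {"gripper": 0,"travel": [0,0,0],"turn": -0.1215},
    {"gripper": 0,"travel": [0,0,0],"turn": -0.1215},
    {"gripper": 0,"travel": [0,0,0],"turn": -0.1215},
    {"gripper": 0,"travel": [0,0,0],"turn": -0.1215}
  ]
}}

```text
time_s: 2.18
tcp_pos: [0.6257, -0.0302, 0.2305]
eef_rot: [[0.638, 0.77, -0.001], [0.77, -0.638, 0.0], [-0.001, -0.001, -1.0]]
force: [-0.8, 0.3, -0.4]
grip_width: 0.0851
gripper_force: 0.0
```

{"op": "send_rows", "data": {
  "targets": [
    {"gripper": 0,"travel": [0,0,0],"turn": -0.1215},
    {"gripper": 0,"travel": [0,0,0],"turn": -0.1215},
    {"gripper": 0,"travel": [0,0,0],"turn": -0.1215},
    {"gripper": 0,"travel": [0,0,0],"turn": -0.1215},
    {"gripper": 0,"travel": [0,0,0],"turn": -0.1215}
  ]
}}

```text
time_s: 2.6
tcp_pos: [0.6256, -0.0303, 0.2306]
eef_rot: [[0.085, 0.996, -0.001], [0.996, -0.085, 0.0], [-0.0, -0.001, -1.0]]
force: [-0.3, -0.2, -0.5]
grip_width: 0.0853
gripper_force: 0.0
```

{"op": "send_rows", "data": {
  "targets": [
    {"gripper": 0,"travel": [0,0,27],"turn": 0},
    {"gripper": 0,"travel": [0,0,27],"turn": 0},
    {"gripper": 0,"travel": [0,0,27],"turn": 0},
    {"gripper": 0,"travel": [0,0,27],"turn": 0},
    {"gripper": 0,"travel": [0,0,4],"turn": 0}
  ]
}}

```text
time_s: 3.02
tcp_pos: [0.6228, -0.03, 0.1127]
eef_rot: [[0.091, 0.996, -0.01], [0.996, -0.091, 0.001], [0.0, -0.01, -1.0]]
force: [-0.3, -0.1, -0.7]
grip_width: 0.0854
gripper_force: 0.0
```

{"op": "send_rows", "data": {
  "targets": [
    {"gripper": 1,"travel": [0,0,0],"turn": 0},
    {"gripper": 1,"travel": [0,0,0],"turn": 0},
    {"gripper": 1,"travel": [0,0,0],"turn": 0},
    {"gripper": 1,"travel": [0,0,0],"turn": 0},
    {"gripper": 1,"travel": [0,0,0],"turn": 0}
  ]
}}

```text
time_s: 3.43
tcp_pos: [0.6265, -0.0304, 0.121]
eef_rot: [[0.091, 0.996, 0.003], [0.996, -0.091, -0.0], [-0.0, 0.003, -1.0]]
force: [0.3, -0.1, 0.2]
grip_width: 0.0257
gripper_force: 0.0
```

```bash
cat >> m.py <<'E'
O=np.array([590.5,-28.0]);RX=np.array([.9959,-.0906]);RY=np.array([.0906,.9959])
def st():
    o=sensors.get_obs();t=o['tcp_pos']*1000
    d=t[:2]-O;R=o['eef_rot']
    print('t',round(o['time_s'],2),'rack',(d@RX).round(1),(d@RY).round(1),t[2].round(1),'world',t.round(1),'psi',np.degrees(np.arctan2(R[1,0],R[0,0])).round(1),'F',np.round(o['force'],1),'w',round(o['grip_width']*1000,1),'gf',np.round(o['gripper_force'],1))
    return o
E
python3 - <<'E'
from m import *
st()
for n in ['side','wrist']: s=snapshot(n);save(s,n+'1');np.savez(f'/tmp/{n}1.npz',**s)
print(s['mtx'])
E
```

```text
t 3.43 rack 36.1 0.9 121.0 world [626.5 -30.4 121. ] psi 84.8 F [ 0.3 -0.1  0.2] w 25.7 gf 0.0
[[309.70691629   0.         319.29021464]
 [  0.         309.70691629 199.60208584]
 [  0.           0.           1.        ]]
```

View pics/side1.png

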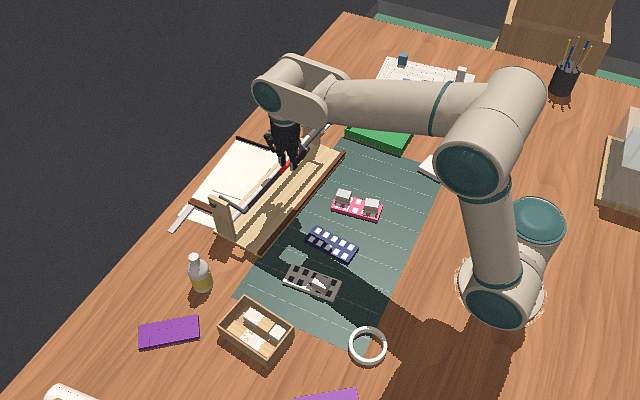

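The gripper straddles the red sleeve at about (285,160) in the side view. I'll finish closing.

{"op": "send_rows", "data": {
  "targets": [
    {"gripper": 1,"travel": [0,0,0],"turn": 0},
    {"gripper": 1,"travel": [0,0,0],"turn": 0},
    {"gripper": 1,"travel": [0,0,0],"turn": 0}
  ]
}}

```text
time_s: 3.78
tcp_pos: [0.6267, -0.0304, 0.1204]
eef_rot: [[0.091, 0.996, 0.003], [0.996, -0.091, -0.0], [-0.0, 0.003, -1.0]]
force: [5.8, 0.5, 2.9]
grip_width: 0.011
gripper_force: 30.1
```

Run:
```python
from m import *
o=st()
# arc from phi0 to phi1, increments in tool axes (x=rack y,y=rack x,z down)
for p0 in (-12,-9,-6):
    p=np.radians(np.linspace(p0,100,31)) ; X=109-75*np.cos(p);Z=147+75*np.sin(p)
    print(p0,np.round(np.c_[np.diff(X),-np.diff(Z)],1)[::5].tolist(), X[0].round(1),Z[0].round(1),X[-1].round(1),Z[-1].round(1))
p=np.radians(-9+109/20*np.arange(21));X=109-75*np.cos(p);Z=147+75*np.sin(p);print(np.round(np.c_[np.diff(X),-np.diff(Z)],1).tolist())
```

```text
t 3.78 rack 36.3 0.9 120.4 world [626.7 -30.4 120.4] psi 84.8 F [5.8 0.5 2.9] w 11.0 gf 30.1
-12 [[-0.9, -4.8], [0.7, -4.8], [2.2, -4.3], [3.5, -3.4], [4.4, -2.1], [4.9, -0.6]] 35.6 131.4 122.0 220.9
-9 [[-0.6, -4.7], [0.9, -4.7], [2.3, -4.2], [3.5, -3.2], [4.3, -2.0], [4.7, -0.5]] 34.9 135.3 122.0 220.9
-6 [[-0.3, -4.6], [1.1, -4.5], [2.4, -4.0], [3.5, -3.0], [4.2, -1.8], [4.6, -0.5]] 34.4 139.2 122.0 220.9
[[-0.8, -7.1], [-0.1, -7.1], [0.6, -7.1], [1.2, -7.0], [1.9, -6.9], [2.6, -6.7], [3.2, -6.4], [3.8, -6.1], [4.3, -5.7], [4.8, -5.2], [5.3, -4.8], [5.7, -4.2], [6.1, -3.7], [6.4, -3.1], [6.7, -2.4], [6.9, -1.8], [7.0, -1.1], [7.1, -0.5], [7.1, 0.2], [7.1, 0.9]]
```

{"op": "send_rows", "data": {
  "targets": [
    {"gripper": 1,"travel": [0,-0.8,-7.1],"turn": 0},
    {"gripper": 1,"travel": [0,-0.1,-7.1],"turn": 0},
    {"gripper": 1,"travel": [0,0.6,-7.1],"turn": 0},
    {"gripper": 1,"travel": [0,1.2,-7.0],"turn": 0},
    {"gripper": 1,"travel": [0,1.9,-6.9],"turn": 0}
  ]
}}

```text
time_s: 4.2
tcp_pos: [0.6278, -0.0305, 0.1526]
eef_rot: [[0.091, 0.996, -0.004], [0.996, -0.091, 0.0], [-0.0, -0.004, -1.0]]
force: [5.0, -0.5, -7.8]
grip_width: 0.0103
gripper_force: 29.3
```

{"op": "send_rows", "data": {
  "targets": [
    {"gripper": 1,"travel": [0,2.6,-6.7],"turn": 0},
    {"gripper": 1,"travel": [0,3.2,-6.4],"turn": 0},
    {"gripper": 1,"travel": [0,3.8,-6.1],"turn": 0},
    {"gripper": 1,"travel": [0,4.3,-5.7],"turn": 0},
    {"gripper": 1,"travel": [0,4.8,-5.2],"turn": 0}
  ]
}}

```text
time_s: 4.62
tcp_pos: [0.6439, -0.0319, 0.1855]
eef_rot: [[0.091, 0.996, -0.01], [0.996, -0.091, 0.001], [-0.0, -0.01, -1.0]]
force: [-21.4, 1.8, 10.0]
grip_width: 0.0106
gripper_force: 29.8
```

{"op": "send_rows", "data": {
  "targets": [
    {"gripper": 1,"travel": [0,5.3,-4.8],"turn": 0},
    {"gripper": 1,"travel": [0,5.7,-4.2],"turn": 0},
    {"gripper": 1,"travel": [0,6.1,-3.7],"turn": 0},
    {"gripper": 1,"travel": [0,6.4,-3.1],"turn": 0},
    {"gripper": 1,"travel": [0,6.7,-2.4],"turn": 0}
  ]
}}

```text
time_s: 5.03
tcp_pos: [0.6766, -0.0349, 0.2078]
eef_rot: [[0.091, 0.996, 0.001], [0.996, -0.091, -0.0], [-0.0, 0.001, -1.0]]
force: [-11.5, 0.3, 15.1]
grip_width: 0.0105
gripper_force: 30.9
```

{"op": "send_rows", "data": {
  "targets": [
    {"gripper": 1,"travel": [0,6.9,-1.8],"turn": 0},
    {"gripper": 1,"travel": [0,7.0,-1.1],"turn": 0},
    {"gripper": 1,"travel": [0,7.1,-0.5],"turn": 0},
    {"gripper": 1,"travel": [0,5,0.2],"turn": 0},
    {"gripper": 1,"travel": [0,0,0],"turn": 0}
  ]
}}

```text
time_s: 5.45
tcp_pos: [0.7039, -0.0374, 0.2094]
eef_rot: [[0.091, 0.996, 0.004], [0.996, -0.091, -0.0], [-0.0, 0.004, -1.0]]
force: [0.2, -0.2, 8.0]
grip_width: 0.0107
gripper_force: 31.5
```

Run:
```python
from m import *
st()
s=snapshot('side');save(s,'side2')
```

```text
t 5.45 rack 113.8 0.9 209.4 world [703.9 -37.4 209.4] psi 84.8 F [ 0.2 -0.2  8. ] w 10.7 gf 31.5
```

View pics/side2.png

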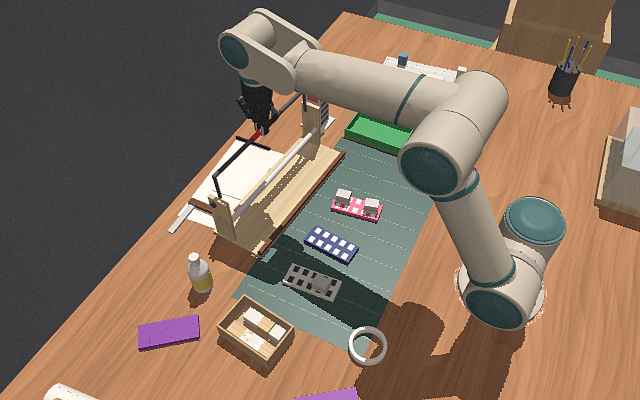

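The bar is upright past vertical, keeper ≈2.43. I release, lift and head to the near weight on the pink panel.

{"op": "send_rows", "data": {
  "targets": [
    {"gripper": 0,"travel": [0,0,0],"turn": 0},
    {"gripper": 0,"travel": [0,0,0],"turn": 0},
    {"gripper": 0,"travel": [0,0,0],"turn": 0},
    {"gripper": 0,"travel": [0,0,-10],"turn": 0},
    {"gripper": 0,"travel": [0,0,-25],"turn": 0}
  ]
}}

```text
time_s: 5.92
tcp_pos: [0.7018, -0.0373, 0.2369]
eef_rot: [[0.091, 0.996, -0.008], [0.996, -0.091, 0.001], [0.0, -0.009, -1.0]]
force: [0.4, -0.7, -0.2]
grip_width: 0.0703
gripper_force: 0.0
```

{"op": "send_rows", "data": {
  "targets": [
    {"gripper": 0,"travel": [0,0,-30],"turn": 0},
    {"gripper": 0,"travel": [-5.7,-25.7,0],"turn": 0},
    {"gripper": 0,"travel": [-5.7,-25.7,0],"turn": 0},
    {"gripper": 0,"travel": [-5.7,-25.7,0],"turn": 0},
    {"gripper": 0,"travel": [-5.7,-25.7,0],"turn": 0}
  ]
}}

```text
time_s: 6.33
tcp_pos: [0.5975, -0.0508, 0.2715]
eef_rot: [[0.091, 0.996, 0.0], [0.996, -0.091, -0.0], [-0.0, 0.0, -1.0]]
force: [0.0, -0.3, 0.3]
grip_width: 0.0853
gripper_force: 0.0
```

{"op": "send_rows", "data": {
  "targets": [
    {"gripper": 0,"travel": [-5.7,-25.7,0],"turn": 0},
    {"gripper": 0,"travel": [-5.7,-25.7,0],"turn": 0},
    {"gripper": 0,"travel": [-5.7,-25.7,0],"turn": 0},
    {"gripper": 0,"travel": [-5.7,-25.7,0],"turn": 0},
    {"gripper": 0,"travel": [-5.7,-25.7,0],"turn": 0}
  ]
}}

```text
time_s: 6.75
tcp_pos: [0.4668, -0.0675, 0.2717]
eef_rot: [[0.091, 0.996, 0.001], [0.996, -0.091, -0.0], [-0.0, 0.001, -1.0]]
force: [1.0, -0.8, -0.0]
grip_width: 0.0856
gripper_force: 0.0
```

{"op": "send_rows", "data": {
  "targets": [
    {"gripper": 0,"travel": [-5.7,-25.7,0],"turn": 0},
    {"gripper": 0,"travel": [-5.7,-25.7,0],"turn": 0},
    {"gripper": 0,"travel": [-5.7,-25.7,0],"turn": 0},
    {"gripper": 0,"travel": [0,0,35],"turn": 0},
    {"gripper": 0,"travel": [0,0,35],"turn": 0}
  ]
}}

```text
time_s: 7.17
tcp_pos: [0.3903, -0.0781, 0.2034]
eef_rot: [[0.092, 0.996, 0.008], [0.996, -0.092, -0.002], [-0.002, 0.008, -1.0]]
force: [1.0, 0.0, -0.9]
grip_width: 0.0856
gripper_force: 0.0
```

{"op": "send_rows", "data": {
  "targets": [
    {"gripper": 0,"travel": [0,0,0],"turn": 0.124},
    {"gripper": 0,"travel": [0,0,0],"turn": 0.124},
    {"gripper": 0,"travel": [0,0,0],"turn": 0.124},
    {"gripper": 0,"travel": [0,0,0],"turn": 0.124},
    {"gripper": 0,"travel": [0,0,0],"turn": 0.124}
  ]
}}

```text
time_s: 7.58
tcp_pos: [0.3898, -0.0775, 0.2018]
eef_rot: [[0.657, 0.754, 0.001], [0.754, -0.657, -0.0], [0.0, 0.001, -1.0]]
force: [0.8, -0.1, 0.0]
grip_width: 0.0852
gripper_force: 0.0
```

{"op": "send_rows", "data": {
  "targets": [
    {"gripper": 0,"travel": [0,0,0],"turn": 0.124},
    {"gripper": 0,"travel": [0,0,0],"turn": 0.124},
    {"gripper": 0,"travel": [0,0,0],"turn": 0.124},
    {"gripper": 0,"travel": [0,0,0],"turn": 0.124},
    {"gripper": 0,"travel": [0,0,0],"turn": 0.121}
  ]
}}

```text
time_s: 8.0
tcp_pos: [0.3899, -0.0775, 0.2019]
eef_rot: [[0.972, 0.234, 0.001], [0.234, -0.972, -0.0], [0.001, 0.0, -1.0]]
force: [-0.2, -0.1, 0.1]
grip_width: 0.0854
gripper_force: 0.0
```

```bash
cat >> m.py <<'E'
def wts(W,lo=.034,hi=.06,ylo=-.2,yhi=.26,amin=20):
    x,y,z=W[...,0],W[...,1],W[...,2]
    m=((x>.3)&(x<.57)&(y>ylo)&(y<yhi)&(z>lo)&(z<hi)).astype(np.uint8)
    k,l,stt,_=cv2.connectedComponentsWithStats(m)
    for i in range(1,k):
        if stt[i,4]>amin: print(lo,stt[i].tolist(),rect(W[l==i]))
E
python3 - <<'E'
from m import *
st()
for n in ['top','side']:
    s=snapshot(n);W=cloud(s);print(n);wts(W);wts(W,.008,.02)
s=snapshot('wrist');save(s,'wrist3')
s=snapshot('top');W=cloud(s);x,y,z=[W[...,i] for i in range(3)]
q=(abs(y+.04)<.17)&(x>.66)&(x<.78)&(z>.19)&(z<.25);print('bar',np.nanmedian(W[q],0),q.sum())
E
```

```text
t 8.0 rack -195.3 -67.4 201.9 world [389.9 -77.5 201.9] psi 13.6 F [-0.2 -0.1  0.1] w 85.4 gf 0.0
top
0.034 [260, 235, 10, 13, 112] (array([405.5, 212. ]), 40.4, 30.3, 1.1)
0.034 [348, 247, 10, 6, 42] (array([379.4, -79.2]), 29.9, 17.2, -87.6)
0.008 [355, 195, 16, 4, 29] (array([ 565.4, -117.3]), 52.3, 9.9, 84.3)
0.008 [294, 211, 22, 43, 582] (array([440.8,  79.2]), 139.9, 59.9, -5.7)
0.008 [259, 213, 19, 42, 502] (array([433.5, 206. ]), 139.6, 60.2, 3.3)
0.008 [343, 247, 18, 10, 75] (array([374.7, -78.2]), 57.7, 30.5, 89.9)
side
0.034 [335, 188, 17, 13, 135] (array([476.4, -75.2]), 40.9, 40.2, -83.3)
0.034 [364, 198, 16, 12, 143] (array([390.4, -77.2]), 40.2, 34.3, 15.5)
0.034 [312, 273, 19, 18, 195] (array([405.6, 211. ]), 41.1, 30.9, -3.7)
0.008 [316, 162, 22, 24, 59] (array([ 562.4, -142.6]), 114.4, 9.4, 83.8)
0.008 [308, 187, 10, 12, 22] (array([568. , -60.2]), 51.5, 3.3, 87.5)
0.008 [331, 196, 52, 25, 542] (array([432.4, -70.2]), 140.8, 65.0, 6.9)
0.008 [304, 225, 55, 38, 958] (array([441.7,  77.7]), 141.3, 64.1, -5.7)
0.008 [283, 263, 59, 38, 887] (array([434.2, 205.7]), 140.0, 63.5, 3.1)
bar [ 0.70127615 -0.04001788  0.22520295] 473
```

View pics/wrist3.png

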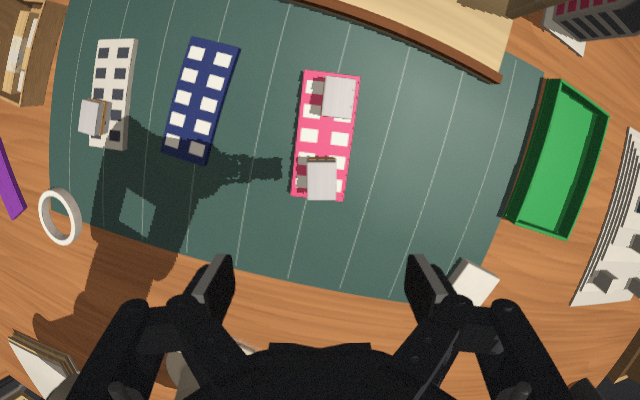

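The wrist view shows both weights on pink (338,97) and (321,178), the one on white at (95,118), and the tray on the right. Descending on the near weight.

{"op": "send_rows", "data": {
  "targets": [
    {"gripper": 0,"travel": [0,0,35],"turn": 0},
    {"gripper": 0,"travel": [0,0,35],"turn": 0},
    {"gripper": 0,"travel": [0,0,35],"turn": 0},
    {"gripper": 0,"travel": [0,0,35],"turn": 0},
    {"gripper": 0,"travel": [0,0,20],"turn": 0}
  ]
}}

```text
time_s: 8.62
tcp_pos: [0.3879, -0.0769, 0.0376]
eef_rot: [[0.97, 0.244, -0.004], [0.244, -0.97, 0.001], [-0.004, -0.002, -1.0]]
force: [-0.5, -0.7, -0.7]
grip_width: 0.0854
gripper_force: 0.0
```

{"op": "send_rows", "data": {
  "targets": [
    {"gripper": 0.2,"travel": [0,0,14],"turn": 0},
    {"gripper": 0.4,"travel": [0,0,8],"turn": 0},
    {"gripper": 1,"travel": [0,0,0],"turn": 0},
    {"gripper": 1,"travel": [0,0,0],"turn": 0},
    {"gripper": 1,"travel": [0,0,0],"turn": 0}
  ],
  "force": 40
}}

```text
time_s: 9.03
tcp_pos: [0.391, -0.078, 0.0206]
eef_rot: [[0.97, 0.241, 0.003], [0.241, -0.97, -0.001], [0.002, 0.002, -1.0]]
force: [0.7, -1.1, -2.4]
grip_width: 0.0291
gripper_force: 39.8
```

{"op": "send_rows", "data": {
  "targets": [
    {"gripper": 1,"travel": [0,0,0],"turn": 0},
    {"gripper": 1,"travel": [0,0,0],"turn": 0},
    {"gripper": 1,"travel": [0,0,0],"turn": 0}
  ]
}}

```text
time_s: 9.28
tcp_pos: [0.3909, -0.0778, 0.0204]
eef_rot: [[0.971, 0.241, 0.003], [0.241, -0.971, -0.001], [0.003, 0.002, -1.0]]
force: [-1.3, -0.0, 6.9]
grip_width: 0.029
gripper_force: 40.9
```

{"op": "send_rows", "data": {
  "targets": [
    {"gripper": 1,"travel": [0,0,-20],"turn": 0},
    {"gripper": 1,"travel": [0,0,-40],"turn": 0},
    {"gripper": 1,"travel": [0,0,-40],"turn": 0},
    {"gripper": 1,"travel": [-2.5,28.7,0],"turn": 0},
    {"gripper": 1,"travel": [-2.5,28.7,0],"turn": 0}
  ]
}}

```text
time_s: 9.7
tcp_pos: [0.4002, -0.1349, 0.122]
eef_rot: [[0.97, 0.243, 0.006], [0.244, -0.97, -0.002], [0.005, 0.004, -1.0]]
force: [0.5, -0.2, -2.9]
grip_width: 0.0293
gripper_force: 40.6
```

{"op": "send_rows", "data": {
  "targets": [
    {"gripper": 1,"travel": [-2.5,28.7,0],"turn": 0},
    {"gripper": 1,"travel": [-2.5,28.7,0],"turn": 0},
    {"gripper": 1,"travel": [-2.5,28.7,0],"turn": 0},
    {"gripper": 1,"travel": [-2.5,28.7,0],"turn": 0},
    {"gripper": 1,"travel": [-2.5,28.7,0],"turn": 0}
  ]
}}

```text
time_s: 10.12
tcp_pos: [0.4208, -0.2778, 0.1185]
eef_rot: [[0.971, 0.24, -0.001], [0.24, -0.971, 0.001], [-0.001, -0.001, -1.0]]
force: [1.2, 0.5, -1.8]
grip_width: 0.0291
gripper_force: 40.5
```

{"op": "send_rows", "data": {
  "targets": [
    {"gripper": 1,"travel": [-2.5,28.7,0],"turn": 0},
    {"gripper": 1,"travel": [-2.5,28.7,0],"turn": 0},
    {"gripper": 1,"travel": [-2.5,28.7,0],"turn": 0},
    {"gripper": 1,"travel": [-2.5,28.7,0],"turn": 0},
    {"gripper": 1,"travel": [0,0,20],"turn": 0}
  ]
}}

```text
time_s: 10.53
tcp_pos: [0.4401, -0.3962, 0.1025]
eef_rot: [[0.971, 0.238, 0.005], [0.238, -0.971, -0.007], [0.003, 0.008, -1.0]]
force: [1.8, -1.4, -1.6]
grip_width: 0.0291
gripper_force: 40.8
```

{"op": "send_rows", "data": {
  "targets": [
    {"gripper": 1,"travel": [0,0,35],"turn": 0},
    {"gripper": 1,"travel": [0,0,25],"turn": 0},
    {"gripper": 1,"travel": [0,0,14],"turn": 0},
    {"gripper": 1,"travel": [0,0,6],"turn": 0},
    {"gripper": 1,"travel": [0,0,3],"turn": 0}
  ]
}}

```text
time_s: 10.95
tcp_pos: [0.4384, -0.3898, 0.0146]
eef_rot: [[0.971, 0.241, -0.002], [0.241, -0.971, 0.002], [-0.001, -0.002, -1.0]]
force: [-0.1, -0.1, -2.4]
grip_width: 0.0292
gripper_force: 40.7
```

{"op": "send_rows", "data": {
  "targets": [
    {"gripper": 0.45,"travel": [0,0,0],"turn": 0},
    {"gripper": 0.45,"travel": [0,0,0],"turn": 0},
    {"gripper": 0.45,"travel": [0,0,0],"turn": 0},
    {"gripper": 0.45,"travel": [0,0,-25],"turn": 0},
    {"gripper": 0.45,"travel": [0,0,-40],"turn": 0}
  ]
}}

```text
time_s: 11.37
tcp_pos: [0.4374, -0.3889, 0.0785]
eef_rot: [[0.971, 0.24, -0.005], [0.24, -0.971, 0.005], [-0.004, -0.006, -1.0]]
force: [0.8, 0.4, -0.3]
grip_width: 0.0471
gripper_force: 0.0
```

{"op": "send_rows", "data": {
  "targets": [
    {"gripper": 0,"travel": [0,0,-40],"turn": 0},
    {"gripper": 0,"travel": [10.3,-27.1,0],"turn": 0},
    {"gripper": 0,"travel": [10.3,-27.1,0],"turn": 0},
    {"gripper": 0,"travel": [10.3,-27.1,0],"turn": 0},
    {"gripper": 0,"travel": [10.3,-27.1,0],"turn": 0}
  ]
}}

```text
time_s: 11.78
tcp_pos: [0.4534, -0.2746, 0.1229]
eef_rot: [[0.971, 0.24, 0.003], [0.24, -0.971, -0.002], [0.002, 0.003, -1.0]]
force: [0.3, 0.3, -0.3]
grip_width: 0.0855
gripper_force: 0.0
```

{"op": "send_rows", "data": {
  "targets": [
    {"gripper": 0,"travel": [10.3,-27.1,0],"turn": 0},
    {"gripper": 0,"travel": [10.3,-27.1,0],"turn": 0},
    {"gripper": 0,"travel": [10.3,-27.1,0],"turn": 0},
    {"gripper": 0,"travel": [10.3,-27.1,0],"turn": 0},
    {"gripper": 0,"travel": [10.3,-27.1,0],"turn": 0}
  ]
}}

```text
time_s: 12.2
tcp_pos: [0.4709, -0.1303, 0.1227]
eef_rot: [[0.971, 0.24, 0.003], [0.24, -0.971, -0.001], [0.003, 0.002, -1.0]]
force: [0.2, 0.1, -0.5]
grip_width: 0.0854
gripper_force: 0.0
```

{"op": "send_rows", "data": {
  "targets": [
    {"gripper": 0,"travel": [10.3,-27.1,0],"turn": 0},
    {"gripper": 0,"travel": [10.3,-27.1,0],"turn": 0},
    {"gripper": 0,"travel": [0,0,0],"turn": 0.12},
    {"gripper": 0,"travel": [0,0,0],"turn": 0}
  ]
}}

```text
time_s: 12.53
tcp_pos: [0.4781, -0.0727, 0.1226]
eef_rot: [[0.993, 0.121, 0.003], [0.121, -0.993, -0.001], [0.003, 0.001, -1.0]]
force: [-0.2, -0.2, 0.4]
grip_width: 0.0853
gripper_force: 0.0
```

Run:
```python
from m import *
st()
s=snapshot('side');W=cloud(s);wts(W);wts(W,.008,.02)
s=snapshot('top');W=cloud(s);print('top');wts(W);wts(W,.03,.05,-.46,-.3)
```

```text
t 12.53 rack -107.9 -54.8 122.6 world [478.1 -72.7 122.6] psi 7.0 F [-0.2 -0.2  0.4] w 85.3 gf 0.0
0.034 [335, 188, 17, 13, 137] (array([476.5, -74.4]), 40.7, 36.3, 9.6)
0.034 [312, 273, 19, 18, 194] (array([405.8, 211.4]), 41.1, 30.6, -5.0)
0.008 [309, 166, 23, 32, 69] (array([ 564.6, -106. ]), 132.0, 12.0, 88.5)
0.008 [331, 196, 52, 25, 675] (array([432.6, -70.1]), 140.8, 63.9, 8.6)
0.008 [304, 225, 55, 38, 942] (array([441.5,  78.3]), 141.0, 64.4, -6.1)
0.008 [283, 263, 59, 38, 886] (array([434.7, 205.9]), 141.5, 64.2, 3.4)
top
0.034 [346, 219, 10, 9, 62] (array([468.4, -73.5]), 30.5, 27.3, -87.3)
0.034 [260, 235, 10, 13, 111] (array([405.1, 211.7]), 40.1, 29.7, -4.1)
0.03 [439, 227, 12, 13, 100] (array([ 437.7, -387. ]), 40.4, 31.3, 16.5)
```

{"op": "send_rows", "data": {
  "targets": [
    {"gripper": 0,"travel": [-1.5,1,35],"turn": 0},
    {"gripper": 0,"travel": [0,0,30],"turn": 0},
    {"gripper": 0,"travel": [0,0,20],"turn": 0},
    {"gripper": 0.2,"travel": [0,0,12],"turn": 0},
    {"gripper": 0.4,"travel": [0,0,6],"turn": 0}
  ]
}}

```text
time_s: 13.05
tcp_pos: [0.4749, -0.0758, 0.0163]
eef_rot: [[0.992, 0.124, -0.003], [0.124, -0.992, 0.0], [-0.002, -0.001, -1.0]]
force: [-0.7, -0.8, 0.5]
grip_width: 0.0639
gripper_force: 0.0
```

{"op": "send_rows", "data": {
  "targets": [
    {"gripper": 1,"travel": [0,0,0],"turn": 0},
    {"gripper": 1,"travel": [0,0,0],"turn": 0},
    {"gripper": 1,"travel": [0,0,0],"turn": 0},
    {"gripper": 1,"travel": [0,0,0],"turn": 0},
    {"gripper": 1,"travel": [0,0,0],"turn": 0}
  ]
}}

```text
time_s: 13.47
tcp_pos: [0.477, -0.0756, 0.0195]
eef_rot: [[0.992, 0.123, 0.003], [0.123, -0.992, -0.001], [0.003, 0.001, -1.0]]
force: [-0.9, 0.0, 5.4]
grip_width: 0.0291
gripper_force: 41.0
```

{"op": "send_rows", "data": {
  "targets": [
    {"gripper": 1,"travel": [0,0,-15],"turn": 0},
    {"gripper": 1,"travel": [0,0,-35],"turn": 0},
    {"gripper": 1,"travel": [0,0,-30],"turn": 0},
    {"gripper": 1,"travel": [0,0,-20],"turn": 0}
  ]
}}

```text
time_s: 13.8
tcp_pos: [0.4766, -0.0752, 0.1209]
eef_rot: [[0.992, 0.123, 0.003], [0.123, -0.992, -0.001], [0.003, 0.001, -1.0]]
force: [0.2, -0.2, -2.2]
grip_width: 0.0293
gripper_force: 40.4
```

{"op": "send_rows", "data": {
  "targets": [
    {"gripper": 1,"travel": [-1.8,28.7,0],"turn": 0},
    {"gripper": 1,"travel": [-1.8,28.7,0],"turn": 0},
    {"gripper": 1,"travel": [-1.8,28.7,0],"turn": 0},
    {"gripper": 1,"travel": [-1.8,28.7,0],"turn": 0},
    {"gripper": 1,"travel": [-1.8,28.7,0],"turn": 0}
  ]
}}

```text
time_s: 14.22
tcp_pos: [0.4842, -0.2197, 0.1178]
eef_rot: [[0.992, 0.123, -0.0], [0.123, -0.992, 0.0], [-0.0, -0.0, -1.0]]
force: [1.2, 0.2, -2.4]
grip_width: 0.0292
gripper_force: 40.4
```

{"op": "send_rows", "data": {
  "targets": [
    {"gripper": 1,"travel": [-1.8,28.7,0],"turn": 0},
    {"gripper": 1,"travel": [-1.8,28.7,0],"turn": 0},
    {"gripper": 1,"travel": [-1.8,28.7,0],"turn": 0},
    {"gripper": 1,"travel": [-1.8,28.7,0],"turn": 0},
    {"gripper": 1,"travel": [-1.8,28.7,0],"turn": 0}
  ]
}}

```text
time_s: 14.63
tcp_pos: [0.4929, -0.3633, 0.1175]
eef_rot: [[0.992, 0.123, -0.001], [0.123, -0.992, 0.001], [-0.001, -0.001, -1.0]]
force: [0.1, -0.7, -2.9]
grip_width: 0.0296
gripper_force: 40.4
```

{"op": "send_rows", "data": {
  "targets": [
    {"gripper": 1,"travel": [-1.8,28.7,0],"turn": 0},
    {"gripper": 1,"travel": [0,0,30],"turn": 0},
    {"gripper": 1,"travel": [0,0,35],"turn": 0},
    {"gripper": 1,"travel": [0,0,25],"turn": 0},
    {"gripper": 1,"travel": [0,0,9],"turn": 0}
  ]
}}

```text
time_s: 15.05
tcp_pos: [0.4924, -0.3888, 0.0132]
eef_rot: [[0.992, 0.122, -0.007], [0.122, -0.992, 0.006], [-0.006, -0.007, -1.0]]
force: [-0.4, 0.6, -4.1]
grip_width: 0.0293
gripper_force: 40.5
```

{"op": "send_rows", "data": {
  "targets": [
    {"gripper": 1,"travel": [0,0,5],"turn": 0},
    {"gripper": 1,"travel": [0,0,2],"turn": 0},
    {"gripper": 0.45,"travel": [0,0,0],"turn": 0},
    {"gripper": 0.45,"travel": [0,0,0],"turn": 0},
    {"gripper": 0.45,"travel": [0,0,0],"turn": 0}
  ]
}}

```text
time_s: 15.47
tcp_pos: [0.4959, -0.3915, 0.014]
eef_rot: [[0.992, 0.123, 0.003], [0.123, -0.992, -0.002], [0.002, 0.003, -1.0]]
force: [-0.3, 0.9, 0.6]
grip_width: 0.047
gripper_force: 0.0
```

{"op": "send_rows", "data": {
  "targets": [
    {"gripper": 0.45,"travel": [0,0,-25],"turn": 0},
    {"gripper": 0.45,"travel": [0,0,-40],"turn": 0},
    {"gripper": 0.45,"travel": [0,0,-40],"turn": 0}
  ]
}}

```text
time_s: 15.72
tcp_pos: [0.4946, -0.3904, 0.118]
eef_rot: [[0.992, 0.123, -0.001], [0.123, -0.992, 0.001], [-0.001, -0.001, -1.0]]
force: [0.9, -0.3, 0.6]
grip_width: 0.0471
gripper_force: 0.0
```

{"op": "send_rows", "data": {
  "targets": [
    {"gripper": 0,"travel": [-0.75,-30.4,0],"turn": 0},
    {"gripper": 0,"travel": [-0.75,-30.4,0],"turn": 0},
    {"gripper": 0,"travel": [-0.75,-30.4,0],"turn": 0},
    {"gripper": 0,"travel": [-0.75,-30.4,0],"turn": 0},
    {"gripper": 0,"travel": [-0.75,-30.4,0],"turn": 0}
  ]
}}

```text
time_s: 16.13
tcp_pos: [0.4727, -0.2393, 0.1183]
eef_rot: [[0.992, 0.122, 0.002], [0.122, -0.992, -0.001], [0.002, 0.002, -1.0]]
force: [1.3, -0.7, 0.1]
grip_width: 0.0855
gripper_force: 0.0
```

{"op": "send_rows", "data": {
  "targets": [
    {"gripper": 0,"travel": [-0.75,-30.4,0],"turn": 0},
    {"gripper": 0,"travel": [-0.75,-30.4,0],"turn": 0},
    {"gripper": 0,"travel": [-0.75,-30.4,0],"turn": 0},
    {"gripper": 0,"travel": [-0.75,-30.4,0],"turn": 0},
    {"gripper": 0,"travel": [-0.75,-30.4,0],"turn": 0}
  ]
}}

```text
time_s: 16.55
tcp_pos: [0.4504, -0.0888, 0.1183]
eef_rot: [[0.992, 0.122, 0.003], [0.122, -0.992, -0.001], [0.003, 0.001, -1.0]]
force: [1.1, -0.7, -0.2]
grip_width: 0.085
gripper_force: 0.0
```

{"op": "send_rows", "data": {
  "targets": [
    {"gripper": 0,"travel": [-0.75,-30.4,0],"turn": 0},
    {"gripper": 0,"travel": [-0.75,-30.4,0],"turn": 0},
    {"gripper": 0,"travel": [-0.75,-30.4,0],"turn": 0},
    {"gripper": 0,"travel": [-0.75,-30.4,0],"turn": 0},
    {"gripper": 0,"travel": [-0.75,-30.4,0],"turn": 0}
  ]
}}

```text
time_s: 16.97
tcp_pos: [0.4281, 0.0618, 0.1183]
eef_rot: [[0.992, 0.122, 0.003], [0.122, -0.992, 0.0], [0.003, 0.0, -1.0]]
force: [0.3, -0.8, -0.4]
grip_width: 0.0852
gripper_force: 0.0
```

{"op": "send_rows", "data": {
  "targets": [
    {"gripper": 0,"travel": [-0.75,-30.4,0],"turn": 0},
    {"gripper": 0,"travel": [-0.75,-30.4,0],"turn": 0},
    {"gripper": 0,"travel": [-0.75,-30.4,0],"turn": 0},
    {"gripper": 0,"travel": [-0.75,-30.4,0],"turn": 0},
    {"gripper": 0,"travel": [-0.75,-30.4,0],"turn": 0}
  ]
}}

```text
time_s: 17.38
tcp_pos: [0.4056, 0.2125, 0.1183]
eef_rot: [[0.992, 0.123, 0.003], [0.123, -0.992, 0.001], [0.003, -0.001, -1.0]]
force: [0.3, 0.2, 0.9]
grip_width: 0.0856
gripper_force: 0.0
```

{"op": "send_rows", "data": {
  "targets": [
    {"gripper": 0,"travel": [0,0,0],"turn": 0.098},
    {"gripper": 0,"travel": [0,0,0],"turn": 0.098},
    {"gripper": 0,"travel": [0,0,0],"turn": 0}
  ]
}}

```text
time_s: 17.63
tcp_pos: [0.4058, 0.2115, 0.118]
eef_rot: [[0.997, -0.075, 0.002], [-0.075, -0.997, 0.001], [0.002, -0.001, -1.0]]
force: [-0.3, 0.2, -0.1]
grip_width: 0.0856
gripper_force: 0.0
```

Run:
```python
from m import *
st()
s=snapshot('side');W=cloud(s);wts(W);wts(W,.008,.02)
s=snapshot('top');W=cloud(s);print('top');wts(W);wts(W,.03,.05,-.46,-.3)
```

```text
t 17.63 rack -205.6 221.8 118.0 world [405.8 211.5 118. ] psi -4.3 F [-0.3  0.2 -0.1] w 85.6 gf 0.0
0.034 [312, 273, 19, 18, 192] (array([405.7, 211. ]), 41.0, 32.0, -4.3)
0.008 [324, 236, 35, 27, 447] (array([408.5,  81.2]), 73.3, 63.0, -5.0)
0.008 [283, 263, 59, 37, 753] (array([434.2, 205.9]), 140.1, 62.1, 3.5)
top
0.034 [260, 242, 10, 6, 38] (array([393.9, 211.6]), 28.7, 17.2, 89.8)
0.03 [439, 210, 10, 13, 92] (array([ 494.6, -388.6]), 40.3, 29.2, 4.4)
0.03 [439, 227, 12, 13, 99] (array([ 437.7, -386.8]), 38.7, 30.2, 17.0)
```

{"op": "send_rows", "data": {
  "targets": [
    {"gripper": 0,"travel": [0,0,33],"turn": 0},
    {"gripper": 0,"travel": [0,0,30],"turn": 0},
    {"gripper": 0,"travel": [0,0,20],"turn": 0},
    {"gripper": 0.2,"travel": [0,0,10],"turn": 0},
    {"gripper": 0.4,"travel": [0,0,5],"turn": 0}
  ]
}}

```text
time_s: 18.15
tcp_pos: [0.4051, 0.2102, 0.0179]
eef_rot: [[0.997, -0.072, -0.002], [-0.072, -0.997, -0.001], [-0.002, 0.001, -1.0]]
force: [0.1, -0.3, -0.4]
grip_width: 0.064
gripper_force: 0.0
```

{"op": "send_rows", "data": {
  "targets": [
    {"gripper": 1,"travel": [0,0,0],"turn": 0},
    {"gripper": 1,"travel": [0,0,0],"turn": 0},
    {"gripper": 1,"travel": [0,0,0],"turn": 0},
    {"gripper": 1,"travel": [0,0,0],"turn": 0},
    {"gripper": 1,"travel": [0,0,0],"turn": 0}
  ]
}}

```text
time_s: 18.57
tcp_pos: [0.4068, 0.2112, 0.0207]
eef_rot: [[0.997, -0.073, 0.003], [-0.073, -0.997, 0.001], [0.003, -0.001, -1.0]]
force: [-0.2, -1.5, 6.6]
grip_width: 0.0295
gripper_force: 41.7
```

{"op": "send_rows", "data": {
  "targets": [
    {"gripper": 1,"travel": [0,0,-15],"turn": 0},
    {"gripper": 1,"travel": [0,0,-35],"turn": 0},
    {"gripper": 1,"travel": [0,0,-30],"turn": 0},
    {"gripper": 1,"travel": [0,0,-20],"turn": 0}
  ]
}}

```text
time_s: 18.9
tcp_pos: [0.4062, 0.211, 0.122]
eef_rot: [[0.997, -0.073, 0.003], [-0.073, -0.997, 0.001], [0.003, -0.001, -1.0]]
force: [0.9, 0.5, -1.9]
grip_width: 0.029
gripper_force: 40.8
```

{"op": "send_rows", "data": {
  "targets": [
    {"gripper": 1,"travel": [9.4,29.5,0],"turn": 0},
    {"gripper": 1,"travel": [9.4,29.5,0],"turn": 0},
    {"gripper": 1,"travel": [9.4,29.5,0],"turn": 0},
    {"gripper": 1,"travel": [9.4,29.5,0],"turn": 0},
    {"gripper": 1,"travel": [9.4,29.5,0],"turn": 0}
  ]
}}

```text
time_s: 19.32
tcp_pos: [0.4416, 0.0589, 0.119]
eef_rot: [[0.997, -0.073, 0.0], [-0.073, -0.997, 0.0], [0.0, -0.0, -1.0]]
force: [0.6, 0.6, -2.9]
grip_width: 0.0293
gripper_force: 40.7
```

{"op": "send_rows", "data": {
  "targets": [
    {"gripper": 1,"travel": [9.4,29.5,0],"turn": 0},
    {"gripper": 1,"travel": [9.4,29.5,0],"turn": 0},
    {"gripper": 1,"travel": [9.4,29.5,0],"turn": 0},
    {"gripper": 1,"travel": [9.4,29.5,0],"turn": 0},
    {"gripper": 1,"travel": [9.4,29.5,0],"turn": 0}
  ]
}}

```text
time_s: 19.73
tcp_pos: [0.4776, -0.0918, 0.1189]
eef_rot: [[0.997, -0.073, -0.0], [-0.073, -0.997, 0.0], [-0.0, -0.0, -1.0]]
force: [1.0, 0.4, -2.6]
grip_width: 0.0292
gripper_force: 40.7
```

{"op": "send_rows", "data": {
  "targets": [
    {"gripper": 1,"travel": [9.4,29.5,0],"turn": 0},
    {"gripper": 1,"travel": [9.4,29.5,0],"turn": 0},
    {"gripper": 1,"travel": [9.4,29.5,0],"turn": 0},
    {"gripper": 1,"travel": [9.4,29.5,0],"turn": 0},
    {"gripper": 1,"travel": [9.4,29.5,0],"turn": 0}
  ]
}}

```text
time_s: 20.15
tcp_pos: [0.5137, -0.2423, 0.1187]
eef_rot: [[0.997, -0.073, -0.001], [-0.073, -0.997, 0.0], [-0.001, -0.0, -1.0]]
force: [1.1, 0.1, -1.4]
grip_width: 0.0294
gripper_force: 40.7
```

{"op": "send_rows", "data": {
  "targets": [
    {"gripper": 1,"travel": [9.4,29.5,0],"turn": 0},
    {"gripper": 1,"travel": [9.4,29.5,0],"turn": 0},
    {"gripper": 1,"travel": [9.4,29.5,0],"turn": 0},
    {"gripper": 1,"travel": [9.4,29.5,0],"turn": 0},
    {"gripper": 1,"travel": [9.4,29.5,0],"turn": 0}
  ]
}}

```text
time_s: 20.57
tcp_pos: [0.5499, -0.3927, 0.1184]
eef_rot: [[0.997, -0.073, -0.001], [-0.073, -0.997, 0.001], [-0.001, -0.001, -1.0]]
force: [1.0, -0.5, -2.0]
grip_width: 0.029
gripper_force: 40.7
```

Run:
```python
from m import *
st()
```

```text
t 20.57 rack -7.4 -366.9 118.4 world [ 549.9 -392.7  118.4] psi -4.2 F [ 1.  -0.5 -2. ] w 29.0 gf 40.7
```

{"op": "send_rows", "data": {
  "targets": [
    {"gripper": 1,"travel": [0,-1,35],"turn": 0},
    {"gripper": 1,"travel": [0,0,35],"turn": 0},
    {"gripper": 1,"travel": [0,0,20],"turn": 0},
    {"gripper": 1,"travel": [0,0,8],"turn": 0},
    {"gripper": 1,"travel": [0,0,4],"turn": 0}
  ]
}}

```text
time_s: 20.98
tcp_pos: [0.5491, -0.3896, 0.0147]
eef_rot: [[0.997, -0.073, -0.003], [-0.073, -0.997, 0.002], [-0.003, -0.002, -1.0]]
force: [-0.1, -0.2, -2.9]
grip_width: 0.029
gripper_force: 40.8
```

{"op": "send_rows", "data": {
  "targets": [
    {"gripper": 1,"travel": [0,0,2],"turn": 0},
    {"gripper": 0.45,"travel": [0,0,0],"turn": 0},
    {"gripper": 0.45,"travel": [0,0,0],"turn": 0},
    {"gripper": 0.45,"travel": [0,0,0],"turn": 0},
    {"gripper": 0.45,"travel": [0,0,0],"turn": 0}
  ]
}}

```text
time_s: 21.4
tcp_pos: [0.5508, -0.391, 0.017]
eef_rot: [[0.997, -0.073, 0.002], [-0.073, -0.997, -0.002], [0.002, 0.002, -1.0]]
force: [0.1, 0.7, -0.5]
grip_width: 0.047
gripper_force: 0.0
```

{"op": "send_rows", "data": {
  "targets": [
    {"gripper": 0.45,"travel": [0,0,-25],"turn": 0},
    {"gripper": 0.45,"travel": [0,0,-40],"turn": 0},
    {"gripper": 0.45,"travel": [0,0,-40],"turn": 0},
    {"gripper": 0,"travel": [-14.2,-25.6,0],"turn": 0},
    {"gripper": 0,"travel": [-14.2,-25.6,0],"turn": 0}
  ]
}}

```text
time_s: 21.82
tcp_pos: [0.527, -0.3388, 0.1252]
eef_rot: [[0.997, -0.075, 0.008], [-0.075, -0.997, -0.006], [0.008, 0.005, -1.0]]
force: [0.1, 0.4, -0.7]
grip_width: 0.0695
gripper_force: 0.0
```

{"op": "send_rows", "data": {
  "targets": [
    {"gripper": 0,"travel": [-14.2,-25.6,0],"turn": 0},
    {"gripper": 0,"travel": [-14.2,-25.6,0],"turn": 0},
    {"gripper": 0,"travel": [-14.2,-25.6,0],"turn": 0},
    {"gripper": 0,"travel": [-14.2,-25.6,0],"turn": 0},
    {"gripper": 0,"travel": [-14.2,-25.6,0],"turn": 0}
  ]
}}

```text
time_s: 22.23
tcp_pos: [0.4635, -0.2034, 0.1208]
eef_rot: [[0.997, -0.073, 0.002], [-0.073, -0.997, -0.001], [0.002, 0.001, -1.0]]
force: [-0.1, -0.1, 0.7]
grip_width: 0.0855
gripper_force: 0.0
```

{"op": "send_rows", "data": {
  "targets": [
    {"gripper": 0,"travel": [-14.2,-25.6,0],"turn": 0},
    {"gripper": 0,"travel": [-14.2,-25.6,0],"turn": 0},
    {"gripper": 0,"travel": [-14.2,-25.6,0],"turn": 0},
    {"gripper": 0,"travel": [-14.2,-25.6,0],"turn": 0},
    {"gripper": 0,"travel": [-14.2,-25.6,0],"turn": 0}
  ]
}}

```text
time_s: 22.65
tcp_pos: [0.4021, -0.0706, 0.1208]
eef_rot: [[0.997, -0.073, 0.002], [-0.073, -0.997, -0.001], [0.002, 0.0, -1.0]]
force: [0.0, 1.1, 0.8]
grip_width: 0.0853
gripper_force: 0.0
```

{"op": "send_rows", "data": {
  "targets": [
    {"gripper": 0,"travel": [0,0,0],"turn": -0.097},
    {"gripper": 0,"travel": [0,0,0],"turn": -0.097},
    {"gripper": 0,"travel": [0,0,0],"turn": 0}
  ]
}}

```text
time_s: 22.9
tcp_pos: [0.4028, -0.0713, 0.121]
eef_rot: [[0.992, 0.125, 0.002], [0.125, -0.992, -0.001], [0.002, 0.001, -1.0]]
force: [-0.4, 0.1, 0.4]
grip_width: 0.0853
gripper_force: 0.0
```

Run:
```python
from m import *
st()
s=snapshot('top');W=cloud(s);print('top');wts(W,.03,.05,-.46,-.3);wts(W,.008,.02)
s=snapshot('side');W=cloud(s);wts(W,.03,.05,-.46,.3);wts(W,.008,.02)
s=snapshot('wrist');save(s,'wrist4')
```

```text
t 22.9 rack -183.0 -60.1 121.0 world [402.8 -71.3 121. ] psi 7.2 F [-0.4  0.1  0.4] w 85.3 gf 0.0
top
0.03 [438, 195, 10, 12, 98] (array([ 548.3, -388. ]), 40.8, 29.4, -4.3)
0.03 [439, 210, 10, 13, 95] (array([ 494.4, -388.9]), 40.0, 29.6, 6.8)
0.03 [439, 227, 12, 13, 95] (array([ 437.9, -387.9]), 38.3, 29.9, 13.0)
0.008 [365, 195, 9, 4, 23] (array([ 563.8, -139.1]), 27.5, 10.3, -89.4)
0.008 [294, 211, 22, 43, 578] (array([441. ,  80.2]), 139.8, 62.4, -5.2)
0.008 [259, 213, 19, 43, 621] (array([432.4, 206.1]), 141.4, 60.3, 3.5)
0.008 [342, 244, 19, 13, 136] (array([382.2, -76.1]), 59.4, 40.0, -83.8)
0.008 [306, 162, 32, 39, 80] (array([ 564.8, -111.2]), 178.0, 8.6, 85.1)
0.008 [331, 193, 52, 28, 796] (array([432.7, -70.9]), 140.0, 66.0, 7.0)
0.008 [304, 225, 55, 38, 950] (array([441.8,  78.8]), 140.9, 65.3, -5.1)
0.008 [283, 263, 59, 38, 1124] (array([434.6, 205.8]), 140.8, 64.3, 3.7)
```

View pics/wrist4.png

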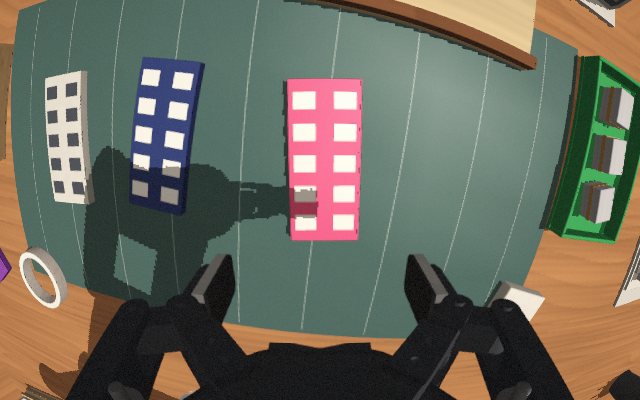

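All three weights are in the tray at (605,100–200), and the pink panel lies square between the open fingers. Descending.

{"op": "send_rows", "data": {
  "targets": [
    {"gripper": 0,"travel": [0,0,40],"turn": 0},
    {"gripper": 0,"travel": [0,0,35],"turn": 0},
    {"gripper": 0,"travel": [0,0,20],"turn": 0},
    {"gripper": 0,"travel": [0,0,10],"turn": 0},
    {"gripper": 0,"travel": [0,0,8],"turn": 0}
  ]
}}

```text
time_s: 23.47
tcp_pos: [0.4023, -0.0717, 0.0061]
eef_rot: [[0.993, 0.119, -0.001], [0.119, -0.993, 0.0], [-0.001, -0.0, -1.0]]
force: [0.3, 0.4, 0.4]
grip_width: 0.0857
gripper_force: 0.0
```

{"op": "send_rows", "data": {
  "targets": [
    {"gripper": 0,"travel": [0,0,3],"turn": 0},
    {"gripper": 0,"travel": [0,0,3],"turn": 0},
    {"gripper": 0,"travel": [0,0,2],"turn": 0},
    {"gripper": 0,"travel": [0,0,2],"turn": 0},
    {"gripper": 0,"travel": [0,0,0],"turn": 0}
  ]
}}

```text
time_s: 23.88
tcp_pos: [0.4029, -0.0717, -0.0026]
eef_rot: [[0.993, 0.12, 0.001], [0.12, -0.993, -0.0], [0.001, 0.0, -1.0]]
force: [-0.3, -0.4, -0.3]
grip_width: 0.0854
gripper_force: 0.0
```

Run:
```python
from m import *
st()
s=snapshot('wrist');W=s['depth'];print(W[270:300:5,200:235:5].round(3))
s=snapshot('side');a=s['color'][150:290,300:440,::-1];cv2.imwrite('pics/c5.png',cv2.resize(a,None,fx=4,fy=4,interpolation=2))
```

```text
t 23.88 rack -182.9 -60.5 -2.6 world [402.9 -71.7  -2.6] psi 6.9 F [-0.3 -0.4 -0.3] w 85.4 gf 0.0
[[0.132 0.133 0.126 0.126 0.126 0.135 0.142]
 [0.13  0.121 0.122 0.122 0.126 0.133 0.141]
 [0.117 0.118 0.119 0.119 0.126 0.132 0.141]
 [0.114 0.114 0.115 0.118 0.126 0.133 0.141]
 [0.111 0.112 0.111 0.118 0.124 0.132 0.14 ]
 [0.108 0.108 0.113 0.118 0.124 0.131 0.14 ]]
```

View pics/c5.png

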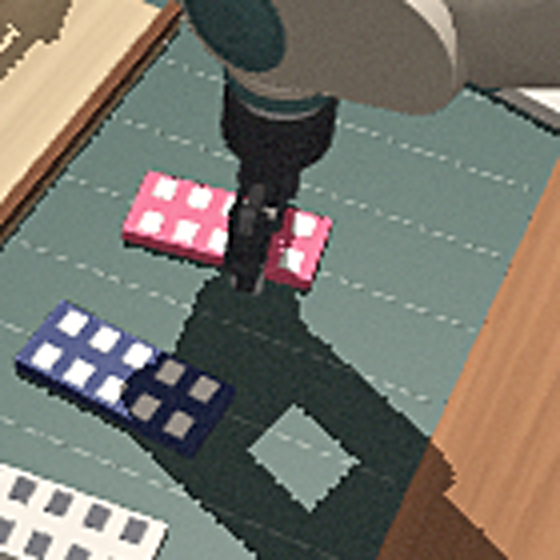

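TCP is at −2.6 with no contact, so the open fingertips are indeed retracted. Closing on pink.

{"op": "send_rows", "data": {
  "targets": [
    {"gripper": 0.6,"travel": [0,0,0],"turn": 0},
    {"gripper": 0.6,"travel": [0,0,0],"turn": 0},
    {"gripper": 0.6,"travel": [0,0,0],"turn": 0},
    {"gripper": 0.6,"travel": [0,0,0],"turn": 0},
    {"gripper": 0.6,"travel": [0,0,0],"turn": 0}
  ],
  "force": 35
}}

```text
time_s: 24.4
tcp_pos: [0.403, -0.0718, -0.0023]
eef_rot: [[0.993, 0.12, 0.001], [0.12, -0.993, -0.0], [0.001, 0.001, -1.0]]
force: [-1.2, 0.0, 6.0]
grip_width: 0.0588
gripper_force: 38.0
```

{"op": "send_rows", "data": {
  "targets": [
    {"gripper": 0.6,"travel": [0,0,-5],"turn": 0},
    {"gripper": 0.6,"travel": [0,0,-15],"turn": 0},
    {"gripper": 0.6,"travel": [0,0,-25],"turn": 0},
    {"gripper": 0.6,"travel": [0,0,-15],"turn": 0},
    {"gripper": 0.6,"travel": [0,0,0],"turn": 0}
  ]
}}

```text
time_s: 24.82
tcp_pos: [0.4044, -0.0721, 0.0603]
eef_rot: [[0.993, 0.121, 0.006], [0.121, -0.993, -0.002], [0.006, 0.002, -1.0]]
force: [-0.4, 0.3, -1.3]
grip_width: 0.0592
gripper_force: 37.8
```

Run:
```python
from m import *
st()
for n in ('side','top'):
    s=snapshot(n);W=cloud(s);x,y,z=[W[...,i] for i in range(3)];h=cv2.cvtColor(s['color'],cv2.COLOR_RGB2HSV)
    q=(h[...,0]>160)&(h[...,0]<178)&(h[...,1]>90)&(abs(y+.07)<.08)&(x>.3)&(x<.55)
    P=W[q];A=np.c_[P[:,:2],np.ones(len(P))];print(n,len(P),np.linalg.lstsq(A,P[:,2],rcond=None)[0].round(3),rect(P),np.nanmedian(P[:,2]))
s=snapshot('side')
```

```text
t 24.82 rack -181.3 -60.7 60.3 world [404.4 -72.1  60.3] psi 6.9 F [-0.4  0.3 -1.3] w 59.2 gf 37.8
side 502 [-0.029  0.049  0.09 ] (array([445.2, -61.5]), 164.3, 81.5, 2.8) 0.07400627137485172
top 108 [-0.102  0.348  0.141] (array([436.2, -70. ]), 146.9, 72.1, 5.2) 0.07164960487696825
```

Pink is held level, mid-thickness about 8 mm above TCP, 40 mm from its near end. I'll raise it, align with the rack and bring it over the rail.

{"op": "send_rows", "data": {
  "targets": [
    {"gripper": 0.6,"travel": [0,0,-25],"turn": 0.106},
    {"gripper": 0.6,"travel": [0,0,-27],"turn": 0.105},
    {"gripper": 0.6,"travel": [13,2.5,0],"turn": 0},
    {"gripper": 0.6,"travel": [20,4,0],"turn": 0},
    {"gripper": 0.6,"travel": [25,5,0],"turn": 0}
  ]
}}

```text
time_s: 25.38
tcp_pos: [0.4591, -0.0881, 0.1079]
eef_rot: [[0.996, -0.09, -0.002], [-0.09, -0.996, 0.0], [-0.002, -0.0, -1.0]]
force: [-0.2, -0.4, 0.3]
grip_width: 0.059
gripper_force: 38.3
```

{"op": "send_rows", "data": {
  "targets": [
    {"gripper": 0.6,"travel": [27,5.6,0],"turn": 0},
    {"gripper": 0.6,"travel": [27,5.6,0],"turn": 0},
    {"gripper": 0.6,"travel": [27,5.6,0],"turn": 0},
    {"gripper": 0.6,"travel": [27,5.6,0],"turn": 0},
    {"gripper": 0.6,"travel": [25,5,0],"turn": 0}
  ]
}}

```text
time_s: 25.8
tcp_pos: [0.5897, -0.1278, 0.1064]
eef_rot: [[0.996, -0.09, -0.003], [-0.09, -0.996, 0.001], [-0.004, -0.001, -1.0]]
force: [0.2, -0.3, -0.0]
grip_width: 0.0589
gripper_force: 38.3
```

{"op": "send_rows", "data": {
  "targets": [
    {"gripper": 0.6,"travel": [15,3,0],"turn": 0},
    {"gripper": 0.6,"travel": [10,2.4,0],"turn": 0},
    {"gripper": 0.6,"travel": [0,0,0],"turn": 0}
  ]
}}

```text
time_s: 26.05
tcp_pos: [0.614, -0.1355, 0.1062]
eef_rot: [[0.996, -0.09, -0.003], [-0.09, -0.996, 0.001], [-0.003, -0.001, -1.0]]
force: [-0.2, 0.3, -0.7]
grip_width: 0.0583
gripper_force: 38.3
```

Run:
```python
from m import *
st()
s=snapshot('side');save(s,'side6')
```

```text
t 26.05 rack 33.1 -104.9 106.2 world [ 614.  -135.5  106.2] psi -5.2 F [-0.2  0.3 -0.7] w 58.3 gf 38.3
```

View pics/side6.png

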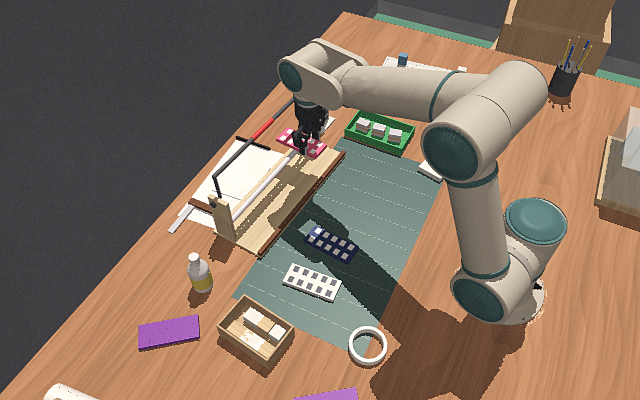

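Pink at (302,142) sits level over the rail, and the bar stands clear behind. Lowering so that the rail tilts the panel.

{"op": "send_rows", "data": {
  "targets": [
    {"gripper": 0.6,"travel": [1.7,0,10],"turn": 0},
    {"gripper": 0.6,"travel": [0,0,8],"turn": 0},
    {"gripper": 0.6,"travel": [0,0,5],"turn": 0},
    {"gripper": 0.6,"travel": [0,0,5],"turn": 0},
    {"gripper": 0.6,"travel": [0,0,5],"turn": 0}
  ],
  "force": 30
}}

```text
time_s: 26.52
tcp_pos: [0.6149, -0.1356, 0.0765]
eef_rot: [[0.996, -0.09, -0.0], [-0.09, -0.996, -0.001], [-0.0, 0.001, -1.0]]
force: [-6.9, -0.3, 8.8]
grip_width: 0.059
gripper_force: 38.9
```

{"op": "send_rows", "data": {
  "targets": [
    {"gripper": 0.6,"travel": [0,0,5],"turn": 0},
    {"gripper": 0.6,"travel": [0,0,5],"turn": 0},
    {"gripper": 0.6,"travel": [0,0,5],"turn": 0},
    {"gripper": 0.6,"travel": [0,0,5],"turn": 0},
    {"gripper": 0.6,"travel": [0,0,0],"turn": 0}
  ]
}}

```text
time_s: 26.93
tcp_pos: [0.6159, -0.1358, 0.0572]
eef_rot: [[0.996, -0.09, 0.003], [-0.09, -0.996, -0.001], [0.003, 0.001, -1.0]]
force: [-3.0, -0.6, 6.5]
grip_width: 0.0589
gripper_force: 42.2
```

```bash
cat >> m.py <<'E'
def tilt(n,sel,yr=None):
    s=snapshot(n);W=cloud(s);h=cv2.cvtColor(s['color'],cv2.COLOR_RGB2HSV)
    q=sel(h)&(W[...,0]>.57)&(W[...,0]<.76)&(W[...,2]>.02)&(W[...,2]<.19)
    P=W[q]*1000;d=P[:,:2]-O;a=d@RX;b=d@RY;z=P[:,2]
    if yr is not None: k=(b>yr[0])&(b<yr[1]);a,b,z=a[k],b[k],z[k]
    if len(a)<10: print(n,'few',len(a));return
    c=np.linalg.lstsq(np.c_[a,b,np.ones(len(a))],z,rcond=None)[0]
    print(n,len(a),'slope deg',np.degrees(np.arctan(c[0])).round(1),'yslope',c[1].round(3),'z at x=0,ymid',(c[2]+c[1]*np.median(b)).round(1),'x',np.percentile(a,[1,99]).round(1),'y',np.percentile(b,[1,99]).round(1),'z',np.percentile(z,[1,99]).round(1))
pink=lambda h:(h[...,0]>160)&(h[...,0]<178)&(h[...,1]>90)
navy=lambda h:(h[...,0]>105)&(h[...,0]<130)&(h[...,1]>110)
E
python3 - <<'E'
from m import *
st();tilt('side',pink);tilt('top',pink)
E
```

```text
t 26.93 rack 35.0 -105.0 57.2 world [ 615.9 -135.8   57.2] psi -5.2 F [-3.  -0.6  6.5] w 58.9 gf 42.2
side 409 slope deg 26.2 yslope 0.212 z at x=0,ymid 59.7 x [  1.2 121.7] y [-134.1  -47.1] z [ 50.3 149.4]
top 63 slope deg -37.8 yslope -0.394 z at x=0,ymid 189.4 x [ -3.4 147.4] y [-285.2  -99.8] z [ 44.5 189.7]
```

{"op": "send_rows", "data": {
  "targets": [
    {"gripper": 0.6,"travel": [0,0,5],"turn": 0},
    {"gripper": 0.6,"travel": [0,0,5],"turn": 0},
    {"gripper": 0.6,"travel": [0,0,4],"turn": 0},
    {"gripper": 0.6,"travel": [0,0,0],"turn": 0}
  ]
}}

```text
time_s: 27.37
tcp_pos: [0.6164, -0.1357, 0.0439]
eef_rot: [[0.996, -0.09, 0.004], [-0.09, -0.996, -0.001], [0.004, 0.001, -1.0]]
force: [-3.4, 0.8, 8.0]
grip_width: 0.0591
gripper_force: 44.2
```

{"op": "send_rows", "data": {
  "targets": [
    {"gripper": 0.6,"travel": [-2,0,2],"turn": 0},
    {"gripper": 0.6,"travel": [-2,0,2],"turn": 0},
    {"gripper": 0.6,"travel": [-2,0,2],"turn": 0},
    {"gripper": 0.6,"travel": [-1,0,1],"turn": 0},
    {"gripper": 0.6,"travel": [0,0,0],"turn": 0}
  ]
}}

```text
time_s: 27.78
tcp_pos: [0.6093, -0.135, 0.0371]
eef_rot: [[0.996, -0.09, 0.004], [-0.09, -0.996, -0.001], [0.004, 0.001, -1.0]]
force: [-2.3, 0.3, 6.7]
grip_width: 0.059
gripper_force: 44.2
```

Run:
```python
from m import *
st();tilt('side',pink,(-137,-72));tilt('top',pink,(-140,-70))
s=snapshot('side');a=s['color'][90:200,240:380,::-1];cv2.imwrite('pics/c7.png',cv2.resize(a,None,fx=5,fy=5,interpolation=2))
```

```text
t 27.78 rack 28.4 -104.9 37.1 world [ 609.3 -135.    37.1] psi -5.2 F [-2.3  0.3  6.7] w 59.0 gf 44.2
side 370 slope deg 41.8 yslope 0.05 z at x=0,ymid 30.0 x [  0.9 104.1] y [-133.5  -72.8] z [ 24.7 123.6]
top 20 slope deg -75.3 yslope 0.431 z at x=0,ymid 147.4 x [-10.8  22.2] y [-129.7  -81.2] z [ 46.6 188.5]
```

View pics/c7.png

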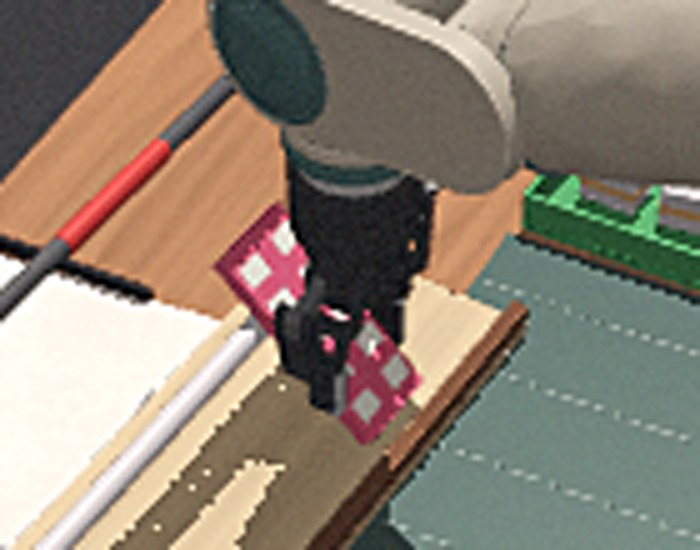

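Pink leans at about 43°, its foot just above the base behind the stop. Sliding it home.

{"op": "send_rows", "data": {
  "targets": [
    {"gripper": 0.6,"travel": [-1,0,1],"turn": 0},
    {"gripper": 0.6,"travel": [-1,0,1],"turn": 0},
    {"gripper": 0.6,"travel": [-1,0,1],"turn": 0},
    {"gripper": 0.6,"travel": [-1,0,1],"turn": 0},
    {"gripper": 0.6,"travel": [0,0,0],"turn": 0}
  ]
}}

```text
time_s: 28.35
tcp_pos: [0.6056, -0.1347, 0.0332]
eef_rot: [[0.996, -0.09, 0.004], [-0.09, -0.996, -0.001], [0.005, 0.001, -1.0]]
force: [-2.2, -0.2, 7.6]
grip_width: 0.0589
gripper_force: 44.2
```

Run:
```python
from m import *
st();tilt('side',pink,(-137,-80))
```

```text
t 28.35 rack 24.7 -104.9 33.2 world [ 605.6 -134.7   33.2] psi -5.2 F [-2.2 -0.2  7.6] w 58.9 gf 44.2
side 280 slope deg 42.0 yslope 0.185 z at x=0,ymid 30.1 x [-2.8 98.8] y [-134.6  -80.6] z [ 22.4 119.5]
```

{"op": "send_rows", "data": {
  "targets": [
    {"gripper": 0.6,"travel": [-1,0,1],"turn": 0},
    {"gripper": 0.6,"travel": [-1,0,1],"turn": 0},
    {"gripper": 0.6,"travel": [0,0,0],"turn": 0}
  ]
}}

```text
time_s: 28.65
tcp_pos: [0.6035, -0.1345, 0.031]
eef_rot: [[0.996, -0.09, 0.004], [-0.09, -0.996, -0.001], [0.004, 0.001, -1.0]]
force: [-2.1, -0.1, 7.7]
grip_width: 0.0592
gripper_force: 44.1
```

{"op": "send_rows", "data": {
  "targets": [
    {"gripper": 0.6,"travel": [-1,0,1],"turn": 0},
    {"gripper": 0.6,"travel": [-1,0,1],"turn": 0},
    {"gripper": 0.6,"travel": [0,0,0],"turn": 0}
  ]
}}

```text
time_s: 28.9
tcp_pos: [0.6013, -0.1343, 0.0287]
eef_rot: [[0.996, -0.09, 0.004], [-0.09, -0.996, -0.001], [0.004, 0.001, -1.0]]
force: [-1.6, 0.4, 7.4]
grip_width: 0.0592
gripper_force: 44.0
```

Run:
```python
from m import *
st();tilt('side',pink,(-137,-80))
```

```text
t 28.9 rack 20.4 -104.8 28.7 world [ 601.3 -134.3   28.7] psi -5.2 F [-1.6  0.4  7.4] w 59.2 gf 44.0
side 255 slope deg 42.8 yslope 0.161 z at x=0,ymid 28.1 x [-6.2 94.5] y [-133.4  -81.5] z [ 20.4 116.6]
```

{"op": "send_rows", "data": {
  "targets": [
    {"gripper": 0.6,"travel": [-1,0,1],"turn": 0},
    {"gripper": 0.6,"travel": [-1,0,1],"turn": 0},
    {"gripper": 0.6,"travel": [0,0,0],"turn": 0}
  ]
}}

```text
time_s: 29.2
tcp_pos: [0.6009, -0.1343, 0.0279]
eef_rot: [[0.996, -0.09, 0.008], [-0.09, -0.996, -0.002], [0.008, 0.001, -1.0]]
force: [2.7, -0.3, 8.6]
grip_width: 0.0589
gripper_force: 44.1
```

Run:
```python
from m import *
st();tilt('side',pink,(-137,-80))
```

```text
t 29.2 rack 20.0 -104.9 27.9 world [ 600.9 -134.3   27.9] psi -5.2 F [ 2.7 -0.3  8.6] w 58.9 gf 44.1
side 259 slope deg 42.2 yslope 0.162 z at x=0,ymid 29.2 x [-5.5 96. ] y [-134.1  -80.4] z [ 20.6 116.8]
```

The foot meets the stop (Fx changed sign). I release and lift away.

{"op": "send_rows", "data": {
  "targets": [
    {"gripper": 0.2,"travel": [0,0,0],"turn": 0},
    {"gripper": 0.2,"travel": [0,0,0],"turn": 0},
    {"gripper": 0,"travel": [0,0,0],"turn": 0},
    {"gripper": 0,"travel": [0,0,0],"turn": 0},
    {"gripper": 0,"travel": [0,0,0],"turn": 0}
  ]
}}

```text
time_s: 29.67
tcp_pos: [0.5981, -0.1337, 0.0245]
eef_rot: [[0.996, -0.09, -0.001], [-0.09, -0.996, 0.0], [-0.001, -0.0, -1.0]]
force: [-0.6, 0.3, -0.3]
grip_width: 0.0855
gripper_force: 0.0
```

{"op": "send_rows", "data": {
  "targets": [
    {"gripper": 0,"travel": [0,0,-15],"turn": 0},
    {"gripper": 0,"travel": [0,0,-30],"turn": 0},
    {"gripper": 0,"travel": [-5,0,-40],"turn": 0},
    {"gripper": 0,"travel": [-15,0,-30],"turn": 0},
    {"gripper": 0,"travel": [-25,-10,0],"turn": 0}
  ]
}}

```text
time_s: 30.08
tcp_pos: [0.5578, -0.1217, 0.1477]
eef_rot: [[0.996, -0.091, 0.012], [-0.091, -0.996, -0.004], [0.013, 0.003, -1.0]]
force: [0.3, -0.1, 0.8]
grip_width: 0.0855
gripper_force: 0.0
```

{"op": "send_rows", "data": {
  "targets": [
    {"gripper": 0,"travel": [-28,-15,0],"turn": 0},
    {"gripper": 0,"travel": [-28,-15,0],"turn": 0},
    {"gripper": 0,"travel": [-28,-15,0],"turn": 0},
    {"gripper": 0,"travel": [-28,-15,0],"turn": 0},
    {"gripper": 0,"travel": [-15,-10,0],"turn": 0}
  ]
}}

```text
time_s: 30.5
tcp_pos: [0.432, -0.0374, 0.1396]
eef_rot: [[0.996, -0.09, -0.001], [-0.09, -0.996, 0.0], [-0.001, -0.0, -1.0]]
force: [-0.8, 0.7, 0.4]
grip_width: 0.0851
gripper_force: 0.0
```

Run:
```python
from m import *
st();tilt('side',pink,(-145,-70));tilt('top',pink,(-145,-70))
s=snapshot('side');a=s['color'][90:200,240:380,::-1];cv2.imwrite('pics/c8.png',cv2.resize(a,None,fx=5,fy=5,interpolation=2))
W=cloud(s);wts(W,.008,.02);s=snapshot('top');wts(cloud(s),.008,.02)
```

```text
t 30.5 rack -157.0 -23.8 139.6 world [432.  -37.4 139.6] psi -5.1 F [-0.8  0.7  0.4] w 85.1 gf 0.0
side 540 slope deg 44.2 yslope -0.061 z at x=0,ymid 23.8 x [-4.7 94.3] y [-133.7  -72. ] z [ 20.5 114.9]
top 282 slope deg 44.6 yslope 0.011 z at x=0,ymid 24.5 x [-5.9 92.5] y [-129.8  -76.2] z [ 20.9 116.5]
0.008 [314, 163, 23, 29, 67] (array([ 563.9, -130.9]), 131.3, 10.9, 84.9)
0.008 [304, 225, 55, 39, 956] (array([441.3,  78.7]), 141.5, 65.2, -5.3)
0.008 [283, 263, 59, 38, 1120] (array([434.9, 205.7]), 141.0, 63.2, 3.5)
0.008 [347, 195, 15, 3, 21] (array([566.7, -87.6]), 48.3, 6.7, 85.0)
0.008 [364, 195, 14, 5, 21] (array([ 563.1, -144.2]), 44.9, 12.3, 89.4)
0.008 [294, 211, 22, 43, 607] (array([443. ,  80.3]), 143.6, 62.3, -5.6)
0.008 [259, 213, 19, 42, 596] (array([433.6, 206.2]), 140.3, 60.0, 3.4)
```

View pics/c8.png

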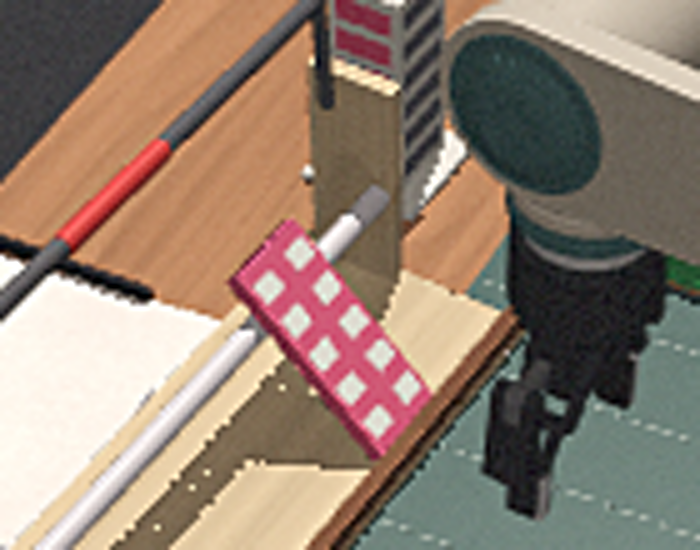

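Pink leans at 44.6° and square, with its face plane within 0.5 mm of nominal. Next is the navy panel.

{"op": "send_rows", "data": {
  "targets": [
    {"gripper": 0,"travel": [-6.3,-23.4,0],"turn": 0},
    {"gripper": 0,"travel": [-6.3,-23.4,0],"turn": 0},
    {"gripper": 0,"travel": [-6.3,-23.4,0],"turn": 0},
    {"gripper": 0,"travel": [-6.3,-23.4,0],"turn": 0},
    {"gripper": 0,"travel": [-6.3,-23.4,0],"turn": 0}
  ]
}}

```text
time_s: 31.12
tcp_pos: [0.4141, 0.0813, 0.1399]
eef_rot: [[0.996, -0.091, 0.0], [-0.091, -0.996, -0.0], [0.0, 0.0, -1.0]]
force: [-0.3, 0.3, 0.5]
grip_width: 0.0852
gripper_force: 0.0
```

{"op": "send_rows", "data": {
  "targets": [
    {"gripper": 0,"travel": [0,0,35],"turn": 0},
    {"gripper": 0,"travel": [0,0,35],"turn": 0},
    {"gripper": 0,"travel": [0,0,15],"turn": 0},
    {"gripper": 0,"travel": [0,0,0],"turn": 0}
  ]
}}

```text
time_s: 31.45
tcp_pos: [0.4115, 0.0802, 0.051]
eef_rot: [[0.996, -0.09, -0.008], [-0.09, -0.996, -0.001], [-0.008, 0.002, -1.0]]
force: [0.0, -0.3, 0.4]
grip_width: 0.0852
gripper_force: 0.0
```

Run:
```python
from m import *
st()
```

```text
t 31.45 rack -188.0 91.5 51.0 world [411.5  80.2  51. ] psi -5.2 F [ 0.  -0.3  0.4] w 85.2 gf 0.0
```

{"op": "send_rows", "data": {
  "targets": [
    {"gripper": 0,"travel": [-1,-1,25],"turn": 0},
    {"gripper": 0,"travel": [0,0,15],"turn": 0},
    {"gripper": 0,"travel": [0,0,8],"turn": 0},
    {"gripper": 0,"travel": [0,0,5],"turn": 0},
    {"gripper": 0,"travel": [0,0,0],"turn": 0}
  ]
}}

```text
time_s: 31.87
tcp_pos: [0.4131, 0.0816, 0.0021]
eef_rot: [[0.996, -0.091, -0.0], [-0.091, -0.996, -0.0], [-0.0, 0.0, -1.0]]
force: [0.1, -0.1, 0.2]
grip_width: 0.0852
gripper_force: 0.0
```

{"op": "send_rows", "data": {
  "targets": [
    {"gripper": 0,"travel": [0,0,2],"turn": 0},
    {"gripper": 0.6,"travel": [0,0,0],"turn": 0},
    {"gripper": 0.6,"travel": [0,0,0],"turn": 0},
    {"gripper": 0.6,"travel": [0,0,0],"turn": 0},
    {"gripper": 0.6,"travel": [0,0,0],"turn": 0}
  ]
}}

```text
time_s: 32.28
tcp_pos: [0.4133, 0.0818, 0.001]
eef_rot: [[0.996, -0.09, 0.002], [-0.09, -0.996, -0.0], [0.002, -0.0, -1.0]]
force: [-1.9, -0.5, 5.8]
grip_width: 0.0588
gripper_force: 32.7
```

{"op": "send_rows", "data": {
  "targets": [
    {"gripper": 0.6,"travel": [0,0,0],"turn": 0},
    {"gripper": 0.6,"travel": [0,0,0],"turn": 0}
  ]
}}

```text
time_s: 32.45
tcp_pos: [0.4133, 0.0818, 0.001]
eef_rot: [[0.996, -0.09, 0.002], [-0.09, -0.996, -0.0], [0.002, -0.0, -1.0]]
force: [-1.1, -1.7, 6.5]
grip_width: 0.059
gripper_force: 32.7
```

{"op": "send_rows", "data": {
  "targets": [
    {"gripper": 0.1,"travel": [0,0,0],"turn": 0},
    {"gripper": 0.1,"travel": [0,0,2],"turn": 0},
    {"gripper": 0.1,"travel": [0,0,1.5],"turn": 0},
    {"gripper": 0.6,"travel": [0,0,0],"turn": 0},
    {"gripper": 0.6,"travel": [0,0,0],"turn": 0}
  ]
}}

```text
time_s: 32.87
tcp_pos: [0.4125, 0.0819, -0.0035]
eef_rot: [[0.996, -0.09, -0.0], [-0.09, -0.996, -0.0], [-0.0, 0.0, -1.0]]
force: [-0.1, -0.4, -1.2]
grip_width: 0.0592
gripper_force: 32.4
```

{"op": "send_rows", "data": {
  "targets": [
    {"gripper": 0.6,"travel": [0,0,0],"turn": 0},
    {"gripper": 0.6,"travel": [0,0,0],"turn": 0},
    {"gripper": 0.6,"travel": [0,0,0],"turn": 0},
    {"gripper": 0.6,"travel": [0,0,-5],"turn": 0},
    {"gripper": 0.6,"travel": [0,0,-15],"turn": 0}
  ],
  "force": 35
}}

```text
time_s: 33.28
tcp_pos: [0.4109, 0.0816, 0.0149]
eef_rot: [[0.996, -0.09, -0.005], [-0.09, -0.996, -0.001], [-0.005, 0.001, -1.0]]
force: [0.2, -0.5, -0.4]
grip_width: 0.059
gripper_force: 40.3
```

{"op": "send_rows", "data": {
  "targets": [
    {"gripper": 0.6,"travel": [0,0,-30],"turn": 0},
    {"gripper": 0.6,"travel": [0,0,-35],"turn": 0},
    {"gripper": 0.6,"travel": [0,0,-25],"turn": 0},
    {"gripper": 0.6,"travel": [0,0,0],"turn": 0}
  ]
}}

```text
time_s: 33.62
tcp_pos: [0.4155, 0.0821, 0.1125]
eef_rot: [[0.996, -0.09, 0.01], [-0.09, -0.996, 0.001], [0.01, -0.002, -1.0]]
force: [0.5, -0.0, -0.2]
grip_width: 0.0586
gripper_force: 40.4
```

Run:
```python
from m import *
st()
```

```text
t 33.62 rack -184.3 93.8 112.5 world [415.5  82.1 112.5] psi -5.2 F [ 0.5 -0.  -0.2] w 58.6 gf 40.4
```

{"op": "send_rows", "data": {
  "targets": [
    {"gripper": 0.6,"travel": [13,5.5,0],"turn": 0},
    {"gripper": 0.6,"travel": [22,9.4,0],"turn": 0},
    {"gripper": 0.6,"travel": [26,11,0],"turn": 0},
    {"gripper": 0.6,"travel": [26,11,0],"turn": 0},
    {"gripper": 0.6,"travel": [26,11,0],"turn": 0}
  ]
}}

```text
time_s: 34.03
tcp_pos: [0.5215, 0.0233, 0.1058]
eef_rot: [[0.996, -0.09, -0.001], [-0.09, -0.996, -0.0], [-0.001, 0.0, -1.0]]
force: [-0.1, 1.0, -0.8]
grip_width: 0.0592
gripper_force: 40.4
```

{"op": "send_rows", "data": {
  "targets": [
    {"gripper": 0.6,"travel": [26,11,0],"turn": 0},
    {"gripper": 0.6,"travel": [26,11,0],"turn": 0},
    {"gripper": 0.6,"travel": [24,10.5,0],"turn": 0},
    {"gripper": 0.6,"travel": [18,8,0],"turn": 0},
    {"gripper": 0.6,"travel": [13,5.4,0],"turn": 0}
  ]
}}

```text
time_s: 34.45
tcp_pos: [0.6241, -0.0326, 0.1053]
eef_rot: [[0.996, -0.091, -0.001], [-0.091, -0.996, -0.0], [-0.001, 0.0, -1.0]]
force: [-0.8, 0.6, -0.7]
grip_width: 0.059
gripper_force: 40.3
```

{"op": "send_rows", "data": {
  "targets": [
    {"gripper": 0.6,"travel": [0,0,8],"turn": 0},
    {"gripper": 0.6,"travel": [0,0,8],"turn": 0},
    {"gripper": 0.6,"travel": [0,0,0],"turn": 0}
  ],
  "force": 30
}}

```text
time_s: 34.7
tcp_pos: [0.6212, -0.0308, 0.087]
eef_rot: [[0.996, -0.09, -0.006], [-0.09, -0.996, 0.001], [-0.006, -0.0, -1.0]]
force: [0.1, 0.1, -1.3]
grip_width: 0.059
gripper_force: 40.4
```

Run:
```python
from m import *
st();tilt('side',navy,(-32,60))
```

```text
t 34.7 rack 30.8 -0.0 87.0 world [621.2 -30.8  87. ] psi -5.2 F [ 0.1  0.1 -1.3] w 59.0 gf 40.4
side 315 slope deg -1.7 yslope 0.054 z at x=0,ymid 104.6 x [ -9.1 129.2] y [-29.8  35.1] z [ 92.4 165. ]
```

{"op": "send_rows", "data": {
  "targets": [
    {"gripper": 0.6,"travel": [2.5,0,5],"turn": 0},
    {"gripper": 0.6,"travel": [0,0,5],"turn": 0},
    {"gripper": 0.6,"travel": [0,0,5],"turn": 0},
    {"gripper": 0.6,"travel": [0,0,5],"turn": 0},
    {"gripper": 0.6,"travel": [0,0,5],"turn": 0}
  ]
}}

```text
time_s: 35.17
tcp_pos: [0.6258, -0.0316, 0.0671]
eef_rot: [[0.996, -0.09, 0.001], [-0.09, -0.996, -0.001], [0.001, 0.0, -1.0]]
force: [-6.3, 0.8, 9.6]
grip_width: 0.0587
gripper_force: 43.7
```

{"op": "send_rows", "data": {
  "targets": [
    {"gripper": 0.6,"travel": [0,0,5],"turn": 0},
    {"gripper": 0.6,"travel": [0,0,5],"turn": 0},
    {"gripper": 0.6,"travel": [0,0,5],"turn": 0},
    {"gripper": 0.6,"travel": [0,0,4],"turn": 0},
    {"gripper": 0.6,"travel": [0,0,0],"turn": 0}
  ]
}}

```text
time_s: 35.58
tcp_pos: [0.6272, -0.0317, 0.0488]
eef_rot: [[0.996, -0.09, 0.005], [-0.09, -0.996, -0.001], [0.005, 0.0, -1.0]]
force: [-2.5, 0.1, 10.0]
grip_width: 0.059
gripper_force: 47.0
```

Run:
```python
from m import *
st();tilt('side',navy,(-32,35))
```

```text
t 35.58 rack 36.9 -0.4 48.8 world [627.2 -31.7  48.8] psi -5.2 F [-2.5  0.1 10. ] w 59.0 gf 47.0
side 345 slope deg 37.7 yslope 0.001 z at x=0,ymid 38.6 x [  7.2 116.5] y [-28.4  32.5] z [ 40.4 129.7]
```

{"op": "send_rows", "data": {
  "targets": [
    {"gripper": 0.6,"travel": [0,0,4],"turn": 0},
    {"gripper": 0.6,"travel": [-1,0,3],"turn": 0},
    {"gripper": 0.6,"travel": [-2,0,2],"turn": 0},
    {"gripper": 0.6,"travel": [-2,0,2],"turn": 0},
    {"gripper": 0.6,"travel": [-2,0,2],"turn": 0}
  ]
}}

```text
time_s: 36.05
tcp_pos: [0.6205, -0.031, 0.0364]
eef_rot: [[0.996, -0.09, 0.006], [-0.09, -0.996, -0.001], [0.006, 0.0, -1.0]]
force: [-2.0, -0.6, 10.0]
grip_width: 0.0593
gripper_force: 48.4
```

{"op": "send_rows", "data": {
  "targets": [
    {"gripper": 0.6,"travel": [-2,0,2],"turn": 0},
    {"gripper": 0.6,"travel": [-2,0,2],"turn": 0},
    {"gripper": 0.6,"travel": [-1,0,1],"turn": 0},
    {"gripper": 0.6,"travel": [-1,0,1],"turn": 0},
    {"gripper": 0.6,"travel": [0,0,0],"turn": 0}
  ]
}}

```text
time_s: 36.47
tcp_pos: [0.6143, -0.0304, 0.0301]
eef_rot: [[0.996, -0.09, 0.005], [-0.09, -0.996, -0.001], [0.005, 0.0, -1.0]]
force: [-2.5, 0.4, 9.3]
grip_width: 0.0589
gripper_force: 48.4
```

Run:
```python
from m import *
st();tilt('side',navy,(-32,35))
```

```text
t 36.47 rack 24.0 -0.3 30.1 world [614.3 -30.4  30.1] psi -5.2 F [-2.5  0.4  9.3] w 58.9 gf 48.4
side 312 slope deg 43.7 yslope -0.037 z at x=0,ymid 26.2 x [-2.6 98.5] y [-28.  32.] z [ 21.5 120.6]
```

{"op": "send_rows", "data": {
  "targets": [
    {"gripper": 0.6,"travel": [-1,0,1],"turn": 0},
    {"gripper": 0.6,"travel": [-1,0,1],"turn": 0},
    {"gripper": 0.6,"travel": [-1,0,1],"turn": 0},
    {"gripper": 0.6,"travel": [0,0,0],"turn": 0}
  ]
}}

```text
time_s: 36.85
tcp_pos: [0.6111, -0.0301, 0.0266]
eef_rot: [[0.996, -0.09, 0.005], [-0.09, -0.996, -0.001], [0.005, 0.0, -1.0]]
force: [-1.1, 0.6, 7.2]
grip_width: 0.059
gripper_force: 48.2
```

{"op": "send_rows", "data": {
  "targets": [
    {"gripper": 0.6,"travel": [-1,0,1],"turn": 0},
    {"gripper": 0.6,"travel": [-0.5,0,0.5],"turn": 0},
    {"gripper": 0.6,"travel": [0,0,0],"turn": 0}
  ]
}}

```text
time_s: 37.1
tcp_pos: [0.61, -0.0301, 0.0254]
eef_rot: [[0.996, -0.09, 0.006], [-0.09, -0.996, -0.001], [0.006, 0.0, -1.0]]
force: [-0.7, 0.5, 7.4]
grip_width: 0.0588
gripper_force: 48.2
```

Run:
```python
from m import *
st();tilt('side',navy,(-32,35))
```

```text
t 37.1 rack 19.6 -0.3 25.4 world [610.  -30.1  25.4] psi -5.2 F [-0.7  0.5  7.4] w 58.8 gf 48.2
side 300 slope deg 43.5 yslope -0.015 z at x=0,ymid 26.0 x [-5.6 94.4] y [-28.3  31.7] z [ 20.8 115.4]
```

{"op": "send_rows", "data": {
  "targets": [
    {"gripper": 0.2,"travel": [0,0,0],"turn": 0},
    {"gripper": 0.2,"travel": [0,0,0],"turn": 0},
    {"gripper": 0,"travel": [0,0,0],"turn": 0},
    {"gripper": 0,"travel": [0,0,0],"turn": 0},
    {"gripper": 0,"travel": [0,0,0],"turn": 0}
  ]
}}

```text
time_s: 37.57
tcp_pos: [0.6081, -0.03, 0.0226]
eef_rot: [[0.996, -0.09, -0.001], [-0.09, -0.996, -0.0], [-0.001, 0.0, -1.0]]
force: [-0.2, -1.2, 0.1]
grip_width: 0.0853
gripper_force: 0.0
```

{"op": "send_rows", "data": {
  "targets": [
    {"gripper": 0,"travel": [0,0,-15],"turn": 0},
    {"gripper": 0,"travel": [0,0,-30],"turn": 0},
    {"gripper": 0,"travel": [0,0,-40],"turn": 0},
    {"gripper": 0,"travel": [-15,0,-30],"turn": 0},
    {"gripper": 0,"travel": [-20,-20,0],"turn": 0}
  ]
}}

```text
time_s: 37.98
tcp_pos: [0.5786, -0.0095, 0.1458]
eef_rot: [[0.996, -0.093, 0.013], [-0.093, -0.996, -0.002], [0.013, 0.001, -1.0]]
force: [1.0, 0.7, 1.0]
grip_width: 0.0854
gripper_force: 0.0
```

{"op": "send_rows", "data": {
  "targets": [
    {"gripper": 0,"travel": [-25,-25,0],"turn": 0},
    {"gripper": 0,"travel": [-25,-25,0],"turn": 0},
    {"gripper": 0,"travel": [-25,-25,0],"turn": 0},
    {"gripper": 0,"travel": [-25,-25,0],"turn": 0},
    {"gripper": 0,"travel": [-25,-25,0],"turn": 0}
  ]
}}

```text
time_s: 38.4
tcp_pos: [0.4607, 0.1297, 0.1378]
eef_rot: [[0.996, -0.09, -0.0], [-0.09, -0.996, -0.0], [-0.0, 0.0, -1.0]]
force: [-0.0, 0.7, -0.1]
grip_width: 0.0858
gripper_force: 0.0
```

{"op": "send_rows", "data": {
  "targets": [
    {"gripper": 0,"travel": [-25,-25,0],"turn": 0},
    {"gripper": 0,"travel": [-22,-25,0],"turn": 0},
    {"gripper": 0,"travel": [-15,-18,0],"turn": 0},
    {"gripper": 0,"travel": [0,0,0],"turn": -0.075},
    {"gripper": 0,"travel": [0,0,0],"turn": -0.075}
  ]
}}

```text
time_s: 38.82
tcp_pos: [0.4056, 0.2032, 0.138]
eef_rot: [[0.998, 0.066, 0.0], [0.066, -0.998, 0.0], [0.0, -0.0, -1.0]]
force: [0.2, 1.0, -0.2]
grip_width: 0.0856
gripper_force: 0.0
```

Run:
```python
from m import *
st();tilt('side',navy,(-40,40));tilt('top',navy,(-40,40));tilt('top',pink,(-145,-70))
s=snapshot('side');wts(cloud(s),.008,.02,.13)
```

```text
t 38.82 rack -205.1 213.5 138.0 world [405.6 203.2 138. ] psi 3.8 F [ 0.2  1.  -0.2] w 85.6 gf 0.0
side 423 slope deg 44.3 yslope -0.033 z at x=0,ymid 23.6 x [ 4.7 94.2] y [-29.2  32.8] z [ 28.5 116. ]
top 50 slope deg 44.2 yslope -0.044 z at x=0,ymid 25.1 x [-0.9 90. ] y [-16.4  19.7] z [ 23.2 115.7]
top 273 slope deg 44.4 yslope 0.018 z at x=0,ymid 24.5 x [-4.6 92.3] y [-130.2  -74.5] z [ 21.7 116.4]
0.008 [283, 263, 59, 38, 1132] (array([434.7, 206. ]), 140.3, 64.1, 2.9)
```

Navy leans at 44.3°, square. Now the white panel.

{"op": "send_rows", "data": {
  "targets": [
    {"gripper": 0,"travel": [-1.2,-1.2,35],"turn": 0},
    {"gripper": 0,"travel": [0,0,35],"turn": 0},
    {"gripper": 0,"travel": [0,0,30],"turn": 0},
    {"gripper": 0,"travel": [0,0,18],"turn": 0},
    {"gripper": 0,"travel": [0,0,10],"turn": 0}
  ]
}}

```text
time_s: 39.43
tcp_pos: [0.4037, 0.2022, 0.0071]
eef_rot: [[0.998, 0.057, -0.004], [0.057, -0.998, -0.002], [-0.004, 0.002, -1.0]]
force: [0.0, 0.2, 0.1]
grip_width: 0.0852
gripper_force: 0.0
```

{"op": "send_rows", "data": {
  "targets": [
    {"gripper": 0,"travel": [0,0,6],"turn": 0},
    {"gripper": 0,"travel": [0,0,4],"turn": 0},
    {"gripper": 0,"travel": [0,0,3],"turn": 0},
    {"gripper": 0,"travel": [0,0,0],"turn": 0}
  ]
}}

```text
time_s: 39.77
tcp_pos: [0.4057, 0.2034, -0.0025]
eef_rot: [[0.998, 0.059, 0.001], [0.059, -0.998, 0.0], [0.001, -0.0, -1.0]]
force: [0.1, 1.3, -0.7]
grip_width: 0.0853
gripper_force: 0.0
```

Run:
```python
from m import *
st()
```

```text
t 39.77 rack -205.0 213.7 -2.5 world [405.7 203.4  -2.5] psi 3.4 F [ 0.1  1.3 -0.7] w 85.3 gf 0.0
```

{"op": "send_rows", "data": {
  "targets": [
    {"gripper": 0.6,"travel": [0,0,0],"turn": 0},
    {"gripper": 0.6,"travel": [0,0,0],"turn": 0},
    {"gripper": 0.6,"travel": [0,0,0],"turn": 0},
    {"gripper": 0.6,"travel": [0,0,0],"turn": 0},
    {"gripper": 0.6,"travel": [0,0,0],"turn": 0}
  ],
  "force": 35
}}

```text
time_s: 40.18
tcp_pos: [0.4059, 0.2035, -0.002]
eef_rot: [[0.998, 0.06, 0.002], [0.06, -0.998, 0.001], [0.002, -0.001, -1.0]]
force: [-0.9, -0.3, 6.1]
grip_width: 0.0588
gripper_force: 38.3
```

{"op": "send_rows", "data": {
  "targets": [
    {"gripper": 0.6,"travel": [0,0,-5],"turn": 0},
    {"gripper": 0.6,"travel": [0,0,-15],"turn": 0},
    {"gripper": 0.6,"travel": [0,0,-30],"turn": 0},
    {"gripper": 0.6,"travel": [0,0,-35],"turn": 0.075},
    {"gripper": 0.6,"travel": [0,0,-25],"turn": 0.075}
  ]
}}

```text
time_s: 40.6
tcp_pos: [0.4054, 0.2033, 0.1097]
eef_rot: [[0.996, -0.093, 0.002], [-0.093, -0.996, 0.001], [0.002, -0.001, -1.0]]
force: [0.4, 1.1, -0.7]
grip_width: 0.0586
gripper_force: 38.1
```

{"op": "send_rows", "data": {
  "targets": [
    {"gripper": 0.6,"travel": [13,5.5,0],"turn": 0},
    {"gripper": 0.6,"travel": [22,9.8,0],"turn": 0},
    {"gripper": 0.6,"travel": [26,12,0],"turn": 0},
    {"gripper": 0.6,"travel": [26,12,0],"turn": 0},
    {"gripper": 0.6,"travel": [26,12,0],"turn": 0}
  ]
}}

```text
time_s: 41.02
tcp_pos: [0.5139, 0.1409, 0.1063]
eef_rot: [[0.996, -0.089, -0.001], [-0.089, -0.996, -0.0], [-0.001, 0.0, -1.0]]
force: [0.4, 1.1, 0.4]
grip_width: 0.0587
gripper_force: 38.1
```

{"op": "send_rows", "data": {
  "targets": [
    {"gripper": 0.6,"travel": [26,12,0],"turn": 0},
    {"gripper": 0.6,"travel": [26,12,0],"turn": 0},
    {"gripper": 0.6,"travel": [26,12,0],"turn": 0},
    {"gripper": 0.6,"travel": [22,10,0],"turn": 0},
    {"gripper": 0.6,"travel": [16,7,0],"turn": 0}
  ]
}}

```text
time_s: 41.43
tcp_pos: [0.625, 0.0769, 0.1057]
eef_rot: [[0.996, -0.091, -0.001], [-0.091, -0.996, -0.0], [-0.001, 0.001, -1.0]]
force: [0.2, 0.4, 0.6]
grip_width: 0.059
gripper_force: 38.1
```

{"op": "send_rows", "data": {
  "targets": [
    {"gripper": 0.6,"travel": [12,5,0],"turn": 0},
    {"gripper": 0.6,"travel": [0,0,6],"turn": 0},
    {"gripper": 0.6,"travel": [0,0,8],"turn": 0},
    {"gripper": 0.6,"travel": [0,0,0],"turn": 0}
  ],
  "force": 30
}}

```text
time_s: 41.77
tcp_pos: [0.6334, 0.0729, 0.0896]
eef_rot: [[0.996, -0.09, -0.005], [-0.09, -0.996, -0.0], [-0.005, 0.001, -1.0]]
force: [-0.9, 0.2, -1.9]
grip_width: 0.0587
gripper_force: 38.1
```

Run:
```python
from m import *
st()
s=snapshot('side');save(s,'side9')
```

```text
t 41.77 rack 33.6 104.4 89.6 world [633.4  72.9  89.6] psi -5.1 F [-0.9  0.2 -1.9] w 58.7 gf 38.1
```

View pics/side9.png

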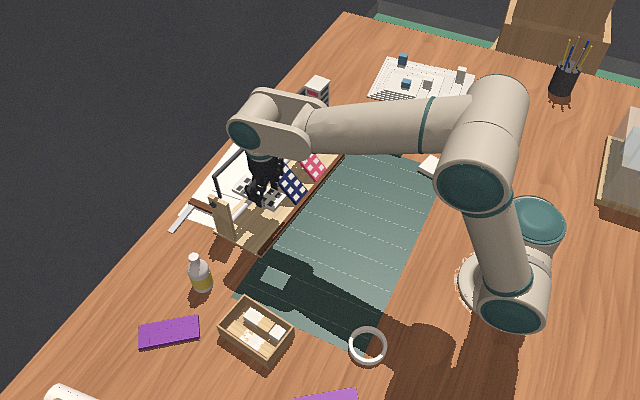

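White is level over the rail at (255,185), with pink and navy standing side by side. Lowering.

{"op": "send_rows", "data": {
  "targets": [
    {"gripper": 0.6,"travel": [1,0,5],"turn": 0},
    {"gripper": 0.6,"travel": [0,0,5],"turn": 0},
    {"gripper": 0.6,"travel": [0,0,5],"turn": 0},
    {"gripper": 0.6,"travel": [0,0,5],"turn": 0},
    {"gripper": 0.6,"travel": [0,0,5],"turn": 0}
  ]
}}

```text
time_s: 42.23
tcp_pos: [0.6361, 0.0729, 0.0693]
eef_rot: [[0.996, -0.09, 0.0], [-0.09, -0.996, 0.0], [0.0, -0.0, -1.0]]
force: [-7.3, -0.3, 8.6]
grip_width: 0.0585
gripper_force: 41.9
```

{"op": "send_rows", "data": {
  "targets": [
    {"gripper": 0.6,"travel": [0,0,5],"turn": 0},
    {"gripper": 0.6,"travel": [0,0,5],"turn": 0},
    {"gripper": 0.6,"travel": [0,0,5],"turn": 0},
    {"gripper": 0.6,"travel": [0,0,5],"turn": 0},
    {"gripper": 0.6,"travel": [0,0,0],"turn": 0}
  ]
}}

```text
time_s: 42.65
tcp_pos: [0.6376, 0.0728, 0.05]
eef_rot: [[0.996, -0.09, 0.005], [-0.09, -0.996, 0.0], [0.005, -0.0, -1.0]]
force: [-2.9, -0.1, 8.0]
grip_width: 0.0587
gripper_force: 45.4
```

```bash
cat >> m.py <<'E'
anyc=lambda h:(h[...,2]>90)&(h[...,1]<60)
E
python3 - <<'E'
from m import *
st();tilt('side',anyc,(77,133))
E
```

```text
t 42.65 rack 37.7 104.6 50.0 world [637.6  72.8  50. ] psi -5.1 F [-2.9 -0.1  8. ] w 58.7 gf 45.4
side 407 slope deg 37.5 yslope 0.045 z at x=0,ymid 39.5 x [  6.5 119.4] y [ 78.3 132.6] z [ 40.2 132.3]
```

Same state as navy was in, so I use the same sequence.

{"op": "send_rows", "data": {
  "targets": [
    {"gripper": 0.6,"travel": [0,0,4],"turn": 0},
    {"gripper": 0.6,"travel": [-1,0,3],"turn": 0},
    {"gripper": 0.6,"travel": [-2,0,2],"turn": 0},
    {"gripper": 0.6,"travel": [-2,0,2],"turn": 0},
    {"gripper": 0.6,"travel": [-2,0,2],"turn": 0}
  ]
}}

```text
time_s: 43.12
tcp_pos: [0.6308, 0.0735, 0.0377]
eef_rot: [[0.996, -0.09, 0.005], [-0.09, -0.996, 0.0], [0.005, -0.001, -1.0]]
force: [-2.0, 0.3, 9.9]
grip_width: 0.0592
gripper_force: 46.4
```

{"op": "send_rows", "data": {
  "targets": [
    {"gripper": 0.6,"travel": [-2,0,2],"turn": 0},
    {"gripper": 0.6,"travel": [-2,0,2],"turn": 0},
    {"gripper": 0.6,"travel": [-2,0,2],"turn": 0},
    {"gripper": 0.6,"travel": [-1,0,1],"turn": 0},
    {"gripper": 0.6,"travel": [0,0,0],"turn": 0}
  ]
}}

```text
time_s: 43.53
tcp_pos: [0.6233, 0.0742, 0.03]
eef_rot: [[0.996, -0.09, 0.004], [-0.09, -0.996, 0.0], [0.004, -0.001, -1.0]]
force: [-3.8, -0.1, 7.5]
grip_width: 0.059
gripper_force: 46.3
```

{"op": "send_rows", "data": {
  "targets": [
    {"gripper": 0.6,"travel": [-1,0,1],"turn": 0},
    {"gripper": 0.6,"travel": [-1,0,1],"turn": 0},
    {"gripper": 0.6,"travel": [-1,0,1],"turn": 0},
    {"gripper": 0.6,"travel": [0,0,0],"turn": 0}
  ]
}}

```text
time_s: 43.87
tcp_pos: [0.6219, 0.0743, 0.0285]
eef_rot: [[0.996, -0.09, 0.008], [-0.09, -0.996, 0.0], [0.008, -0.001, -1.0]]
force: [0.9, 0.0, 9.9]
grip_width: 0.0588
gripper_force: 46.5
```

Run:
```python
from m import *
st();tilt('side',anyc,(77,133))
```

```text
t 43.87 rack 22.0 104.8 28.5 world [621.9  74.3  28.5] psi -5.1 F [0.9 0.  9.9] w 58.8 gf 46.5
side 358 slope deg 43.9 yslope 0.086 z at x=0,ymid 25.3 x [-4.9 99.5] y [ 77.8 132.5] z [ 20.5 117.2]
```

White is seated too: the foot meets the stop at 43.9°. Release, rise well above the bar and turn to grip it.

{"op": "send_rows", "data": {
  "targets": [
    {"gripper": 0.2,"travel": [0,0,0],"turn": 0},
    {"gripper": 0.2,"travel": [0,0,0],"turn": 0},
    {"gripper": 0,"travel": [0,0,0],"turn": 0},
    {"gripper": 0,"travel": [0,0,0],"turn": 0},
    {"gripper": 0,"travel": [0,0,0],"turn": 0}
  ]
}}

```text
time_s: 44.33
tcp_pos: [0.6191, 0.0741, 0.0244]
eef_rot: [[0.996, -0.09, -0.001], [-0.09, -0.996, -0.0], [-0.001, 0.0, -1.0]]
force: [-0.7, -0.2, 1.0]
grip_width: 0.0856
gripper_force: 0.0
```

{"op": "send_rows", "data": {
  "targets": [
    {"gripper": 0,"travel": [0,0,-15],"turn": 0},
    {"gripper": 0,"travel": [0,0,-30],"turn": 0},
    {"gripper": 0,"travel": [0,0,-35],"turn": 0},
    {"gripper": 0,"travel": [0,0,-35],"turn": 0},
    {"gripper": 0,"travel": [-10,0,-35],"turn": 0}
  ]
}}

```text
time_s: 44.75
tcp_pos: [0.6096, 0.0747, 0.176]
eef_rot: [[0.996, -0.09, -0.0], [-0.09, -0.996, -0.0], [-0.0, 0.0, -1.0]]
force: [0.1, 0.8, -0.2]
grip_width: 0.0854
gripper_force: 0.0
```

{"op": "send_rows", "data": {
  "targets": [
    {"gripper": 0,"travel": [-10,0,-35],"turn": 0},
    {"gripper": 0,"travel": [0,0,-35],"turn": 0},
    {"gripper": 0,"travel": [0,0,-25],"turn": 0},
    {"gripper": 0,"travel": [0,0,0],"turn": -0.12},
    {"gripper": 0,"travel": [0,0,0],"turn": -0.12}
  ]
}}

```text
time_s: 45.17
tcp_pos: [0.6, 0.0759, 0.2726]
eef_rot: [[0.988, 0.155, 0.004], [0.155, -0.988, 0.0], [0.004, 0.0, -1.0]]
force: [0.3, 0.6, -0.8]
grip_width: 0.0855
gripper_force: 0.0
```

{"op": "send_rows", "data": {
  "targets": [
    {"gripper": 0,"travel": [0,0,0],"turn": -0.12},
    {"gripper": 0,"travel": [0,0,0],"turn": -0.12},
    {"gripper": 0,"travel": [0,0,0],"turn": -0.12},
    {"gripper": 0,"travel": [0,0,0],"turn": -0.12},
    {"gripper": 0,"travel": [0,0,0],"turn": -0.12}
  ]
}}

```text
time_s: 45.58
tcp_pos: [0.5994, 0.0759, 0.2696]
eef_rot: [[0.728, 0.686, -0.001], [0.686, -0.728, -0.0], [-0.001, -0.0, -1.0]]
force: [0.2, -0.3, 0.4]
grip_width: 0.0852
gripper_force: 0.0
```

{"op": "send_rows", "data": {
  "targets": [
    {"gripper": 0,"travel": [0,0,0],"turn": -0.12},
    {"gripper": 0,"travel": [0,0,0],"turn": -0.12},
    {"gripper": 0,"travel": [0,0,0],"turn": -0.12},
    {"gripper": 0,"travel": [0,0,0],"turn": -0.12},
    {"gripper": 0,"travel": [0,0,0],"turn": -0.12}
  ]
}}

```text
time_s: 46.0
tcp_pos: [0.5994, 0.0759, 0.2696]
eef_rot: [[0.213, 0.977, -0.001], [0.977, -0.213, -0.0], [-0.0, -0.0, -1.0]]
force: [0.1, -0.7, -0.6]
grip_width: 0.0856
gripper_force: 0.0
```

{"op": "send_rows", "data": {
  "targets": [
    {"gripper": 0,"travel": [0,0,0],"turn": -0.12},
    {"gripper": 0,"travel": [0,0,0],"turn": 0}
  ]
}}

```text
time_s: 46.17
tcp_pos: [0.5994, 0.0759, 0.2696]
eef_rot: [[0.097, 0.995, -0.001], [0.995, -0.097, -0.0], [-0.0, -0.001, -1.0]]
force: [-0.1, 0.2, 0.3]
grip_width: 0.0855
gripper_force: 0.0
```

Run:
```python
from m import *
st()
for n in('side','top'):
    tilt(n,anyc,(72,138))
    s=snapshot(n);W=cloud(s)*1000;d=W[...,:2]-O;a=d@RX;b=d@RY;z=W[...,2]
    q=(abs(b)<185)&(a>85)&(a<150)&(z>200)&(z<240);print('bar',q.sum(),np.median(a[q]).round(1),np.percentile(z[q],[5,50,97]).round(1))
s=snapshot('side');a=s['color'][60:260,170:370,::-1];cv2.imwrite('pics/c10.png',cv2.resize(a,None,fx=3,fy=3,interpolation=2))
```

```text
t 46.17 rack -0.5 104.3 269.6 world [599.4  75.9 269.6] psi 84.5 F [-0.1  0.2  0.3] w 85.5 gf 0.0
side 803 slope deg 44.4 yslope -0.066 z at x=0,ymid 23.5 x [-3.3 96.2] y [ 75.4 136.7] z [ 21.  116.2]
bar 225 110.6 [220.6 225.8 230.1]
top 136 slope deg 39.6 yslope 0.047 z at x=0,ymid 29.7 x [20.5 84.7] y [ 72.6 104.6] z [43.  97.6]
bar 306 111.0 [219.1 225.3 230.2]
```

View pics/c10.png

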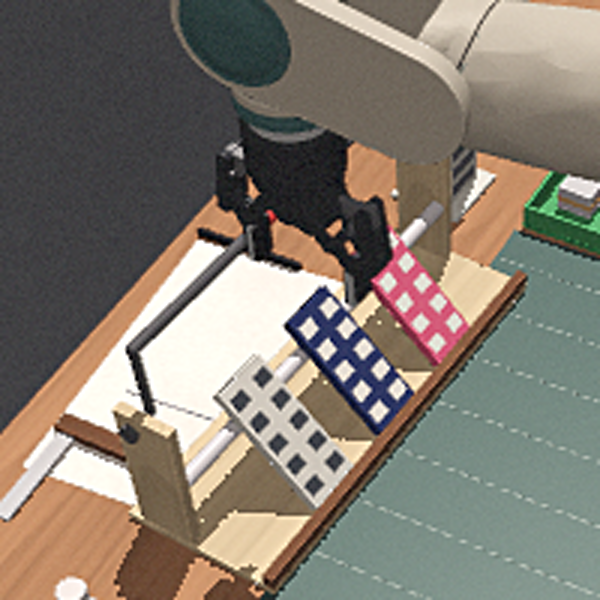

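All three panels lean squarely with even gaps. The bar stands at rack x≈113. I go to it above the gap at rack y≈52.

{"op": "send_rows", "data": {
  "targets": [
    {"gripper": 0,"travel": [-12,24,0],"turn": 0},
    {"gripper": 0,"travel": [-12,26,0],"turn": 0},
    {"gripper": 0,"travel": [-12,26,0],"turn": 0},
    {"gripper": 0,"travel": [-10,23,0],"turn": 0},
    {"gripper": 0,"travel": [-6,15,0],"turn": 0}
  ]
}}

```text
time_s: 46.83
tcp_pos: [0.7089, 0.011, 0.269]
eef_rot: [[0.104, 0.995, -0.001], [0.995, -0.104, -0.0], [-0.0, -0.001, -1.0]]
force: [-0.5, -0.4, 0.5]
grip_width: 0.0854
gripper_force: 0.0
```

{"op": "send_rows", "data": {
  "targets": [
    {"gripper": 0,"travel": [0,0,15],"turn": 0},
    {"gripper": 0,"travel": [0,0,18],"turn": 0},
    {"gripper": 0,"travel": [0,0,12],"turn": 0},
    {"gripper": 0,"travel": [0,0,7],"turn": 0},
    {"gripper": 0,"travel": [0,0,0],"turn": 0}
  ]
}}

```text
time_s: 47.25
tcp_pos: [0.707, 0.0127, 0.2156]
eef_rot: [[0.102, 0.995, -0.004], [0.995, -0.102, 0.0], [-0.0, -0.004, -1.0]]
force: [0.1, 1.1, -0.7]
grip_width: 0.0853
gripper_force: 0.0
```

Run:
```python
from m import *
st()
```

```text
t 47.25 rack 112.4 51.1 215.6 world [707.   12.7 215.6] psi 84.2 F [ 0.1  1.1 -0.7] w 85.3 gf 0.0
```

{"op": "send_rows", "data": {
  "targets": [
    {"gripper": 1,"travel": [0,0,3],"turn": 0},
    {"gripper": 1,"travel": [0,0,0],"turn": 0},
    {"gripper": 1,"travel": [0,0,0],"turn": 0},
    {"gripper": 1,"travel": [0,0,0],"turn": 0},
    {"gripper": 1,"travel": [0,0,0],"turn": 0}
  ]
}}

```text
time_s: 47.67
tcp_pos: [0.7078, 0.0127, 0.2158]
eef_rot: [[0.101, 0.995, 0.001], [0.995, -0.101, -0.0], [-0.0, 0.001, -1.0]]
force: [-0.4, -0.5, 0.2]
grip_width: 0.0258
gripper_force: 0.0
```

{"op": "send_rows", "data": {
  "targets": [
    {"gripper": 1,"travel": [0,0,0],"turn": 0},
    {"gripper": 1,"travel": [0,0,0],"turn": 0},
    {"gripper": 1,"travel": [0,0,0],"turn": 0}
  ]
}}

```text
time_s: 47.92
tcp_pos: [0.7078, 0.0127, 0.2156]
eef_rot: [[0.101, 0.995, 0.001], [0.995, -0.101, -0.0], [-0.0, 0.001, -1.0]]
force: [0.3, -1.1, 3.1]
grip_width: 0.0106
gripper_force: 30.3
```

Run:
```python
from m import *
st()
for p0,p1,n in((93,-12,20),):
    p=np.radians(np.linspace(p0,p1,n+1));X=109-75*np.cos(p);Z=147+75*np.sin(p);print(np.round(np.c_[np.diff(X),-np.diff(Z)],1).tolist())
```

```text
t 47.92 rack 113.1 51.1 215.6 world [707.8  12.7 215.6] psi 84.2 F [ 0.3 -1.1  3.1] w 10.6 gf 30.3
[[-6.9, -0.0], [-6.8, 0.6], [-6.8, 1.2], [-6.6, 1.8], [-6.4, 2.4], [-6.2, 3.0], [-5.9, 3.6], [-5.5, 4.1], [-5.1, 4.6], [-4.7, 5.0], [-4.2, 5.4], [-3.7, 5.8], [-3.2, 6.1], [-2.6, 6.4], [-2.0, 6.6], [-1.4, 6.7], [-0.8, 6.8], [-0.1, 6.9], [0.5, 6.9], [1.1, 6.8]]
```

{"op": "send_rows", "data": {
  "targets": [
    {"gripper": 1,"travel": [0,-6.9,0],"turn": 0},
    {"gripper": 1,"travel": [0,-6.8,0.6],"turn": 0},
    {"gripper": 1,"travel": [0,-6.8,1.2],"turn": 0},
    {"gripper": 1,"travel": [0,-6.6,1.8],"turn": 0},
    {"gripper": 1,"travel": [0,-6.4,2.4],"turn": 0}
  ]
}}

```text
time_s: 48.33
tcp_pos: [0.6755, 0.0156, 0.2113]
eef_rot: [[0.101, 0.995, 0.007], [0.995, -0.101, -0.001], [-0.0, 0.007, -1.0]]
force: [4.5, -1.3, 1.7]
grip_width: 0.0099
gripper_force: 29.8
```

{"op": "send_rows", "data": {
  "targets": [
    {"gripper": 1,"travel": [0,-6.2,3.0],"turn": 0},
    {"gripper": 1,"travel": [0,-5.9,3.6],"turn": 0},
    {"gripper": 1,"travel": [0,-5.5,4.1],"turn": 0},
    {"gripper": 1,"travel": [0,-5.1,4.6],"turn": 0},
    {"gripper": 1,"travel": [0,-4.7,5.0],"turn": 0}
  ]
}}

```text
time_s: 48.75
tcp_pos: [0.648, 0.0184, 0.1903]
eef_rot: [[0.101, 0.995, 0.005], [0.995, -0.101, -0.001], [-0.0, 0.005, -1.0]]
force: [5.1, -1.6, -0.1]
grip_width: 0.0105
gripper_force: 30.2
```

{"op": "send_rows", "data": {
  "targets": [
    {"gripper": 1,"travel": [0,-4.2,5.4],"turn": 0},
    {"gripper": 1,"travel": [0,-3.7,5.8],"turn": 0},
    {"gripper": 1,"travel": [0,-3.2,6.1],"turn": 0},
    {"gripper": 1,"travel": [0,-2.6,6.4],"turn": 0},
    {"gripper": 1,"travel": [0,-2.0,6.6],"turn": 0}
  ]
}}

```text
time_s: 49.17
tcp_pos: [0.6317, 0.0202, 0.1582]
eef_rot: [[0.101, 0.995, 0.002], [0.995, -0.101, -0.0], [-0.0, 0.002, -1.0]]
force: [5.9, -2.9, 3.8]
grip_width: 0.0104
gripper_force: 29.7
```

{"op": "send_rows", "data": {
  "targets": [
    {"gripper": 1,"travel": [0,-1.4,6.7],"turn": 0},
    {"gripper": 1,"travel": [0,-0.8,6.8],"turn": 0},
    {"gripper": 1,"travel": [0,-0.1,6.9],"turn": 0},
    {"gripper": 1,"travel": [0,0.5,6.9],"turn": 0},
    {"gripper": 1,"travel": [0,0,0],"turn": 0}
  ]
}}

```text
time_s: 49.58
tcp_pos: [0.6314, 0.0202, 0.1307]
eef_rot: [[0.101, 0.995, 0.005], [0.995, -0.101, -0.001], [-0.0, 0.005, -1.0]]
force: [12.5, -2.5, 1.7]
grip_width: 0.0105
gripper_force: 29.3
```

Run:
```python
from m import *
st()
```

```text
t 49.58 rack 36.3 51.7 130.7 world [631.4  20.2 130.7] psi 84.2 F [12.5 -2.5  1.7] w 10.5 gf 29.3
```

Bar is at roughly level. Open slightly, rise, shut the fingers and push the bar down from above.

{"op": "send_rows", "data": {
  "targets": [
    {"gripper": 0.6,"travel": [0,0,0],"turn": 0},
    {"gripper": 0.6,"travel": [0,0,0],"turn": 0},
    {"gripper": 0.6,"travel": [0,0,0],"turn": 0},
    {"gripper": 0.6,"travel": [0,0,-10],"turn": 0},
    {"gripper": 0.6,"travel": [0,0,-15],"turn": 0}
  ]
}}

```text
time_s: 50.0
tcp_pos: [0.6282, 0.0208, 0.1542]
eef_rot: [[0.101, 0.995, -0.006], [0.995, -0.101, 0.0], [-0.0, -0.006, -1.0]]
force: [-0.3, 0.4, 0.5]
grip_width: 0.0344
gripper_force: 0.0
```

{"op": "send_rows", "data": {
  "targets": [
    {"gripper": 1,"travel": [0,0,-5],"turn": 0},
    {"gripper": 1,"travel": [0,0,0],"turn": 0},
    {"gripper": 1,"travel": [0,0,0],"turn": 0},
    {"gripper": 1,"travel": [0,0,0],"turn": 0},
    {"gripper": 1,"travel": [0,0,0],"turn": 0}
  ]
}}

```text
time_s: 50.42
tcp_pos: [0.6292, 0.0206, 0.1601]
eef_rot: [[0.101, 0.995, -0.002], [0.995, -0.101, 0.0], [-0.0, -0.002, -1.0]]
force: [-0.3, -0.8, -0.4]
grip_width: 0.0001
gripper_force: 0.0
```

Run:
```python
from m import *
st()
s=snapshot('side');W=cloud(s)*1000;d=W[...,:2]-O;a=d@RX;b=d@RY;z=W[...,2]
q=(b>75)&(b<185)&(a>15)&(a<60)&(z>118)&(z<160);print('bar',q.sum(),np.median(a[q]).round(1),np.percentile(z[q],[5,50,97]).round(1))
```

```text
t 50.42 rack 34.1 51.9 160.1 world [629.2  20.6 160.1] psi 84.2 F [-0.3 -0.8 -0.4] w 0.1 gf 0.0
bar 172 34.0 [131.  136.6 140.5]
```

{"op": "send_rows", "data": {
  "targets": [
    {"gripper": 1,"travel": [0,1,12],"turn": 0},
    {"gripper": 1,"travel": [0,0,7],"turn": 0},
    {"gripper": 1,"travel": [0,1.1,5.8],"turn": 0},
    {"gripper": 1,"travel": [0,1.6,5.7],"turn": 0},
    {"gripper": 1,"travel": [0,2.0,5.5],"turn": 0}
  ]
}}

```text
time_s: 50.88
tcp_pos: [0.6352, 0.02, 0.1242]
eef_rot: [[0.101, 0.995, -0.001], [0.995, -0.101, -0.0], [-0.0, -0.001, -1.0]]
force: [-0.7, 0.2, 1.6]
grip_width: -0.0001
gripper_force: 0.7
```

{"op": "send_rows", "data": {
  "targets": [
    {"gripper": 1,"travel": [0,2.5,5.3],"turn": 0},
    {"gripper": 1,"travel": [0,2.9,5.1],"turn": 0},
    {"gripper": 1,"travel": [0,3.3,4.9],"turn": 0},
    {"gripper": 1,"travel": [0,3.6,4.6],"turn": 0},
    {"gripper": 1,"travel": [0,0,0],"turn": 0}
  ]
}}

```text
time_s: 51.3
tcp_pos: [0.6481, 0.0186, 0.1041]
eef_rot: [[0.101, 0.995, -0.0], [0.995, -0.101, -0.0], [-0.0, -0.0, -1.0]]
force: [-0.6, 0.4, -0.5]
grip_width: -0.0001
gripper_force: 0.0
```

```bash
cat >> m.py <<'E'
def bar():
    for n in('side','top'):
        s=snapshot(n);h=cv2.cvtColor(s['color'],cv2.COLOR_RGB2HSV);W=cloud(s)*1000;d=W[...,:2]-O;a=d@RX;b=d@RY;z=W[...,2]
        q=((h[...,0]<6)|(h[...,0]>174))&(h[...,1]>180)&(abs(b)<50)&(a>15)&(a<80)&(z>80)
        if q.sum(): print('bar',n,q.sum(),np.median(a[q]).round(1),np.percentile(z[q],[5,50,97]).round(1))
E
python3 - <<'E'
from m import *
st();bar()
E
```

```text
t 51.3 rack 53.1 51.6 104.1 world [648.1  18.6 104.1] psi 84.2 F [-0.6  0.4 -0.5] w -0.1 gf 0.0
bar side 21 47.8 [ 96.2 100.7 107.6]
bar top 45 50.3 [ 98.5 103.4 229. ]
```

{"op": "send_rows", "data": {
  "targets": [
    {"gripper": 1,"travel": [0,2,2.5],"turn": 0},
    {"gripper": 1,"travel": [0,1,2.5],"turn": 0},
    {"gripper": 1,"travel": [0,0,2],"turn": 0},
    {"gripper": 1,"travel": [0,0,0],"turn": 0}
  ]
}}

```text
time_s: 51.73
tcp_pos: [0.6521, 0.0183, 0.0997]
eef_rot: [[0.101, 0.995, 0.005], [0.995, -0.101, -0.0], [0.0, 0.005, -1.0]]
force: [2.6, -0.9, 4.5]
grip_width: 0.0003
gripper_force: 2.1
```

Run:
```python
from m import *
st();bar()
```

```text
t 51.73 rack 57.1 51.7 99.7 world [652.1  18.3  99.7] psi 84.2 F [ 2.6 -0.9  4.5] w 0.3 gf 2.1
bar side 20 51.7 [ 90.8  96.2 101.6]
bar top 58 54.5 [ 87.7  99.5 235.9]
```

{"op": "send_rows", "data": {
  "targets": [
    {"gripper": 1,"travel": [0,0,2],"turn": 0},
    {"gripper": 1,"travel": [0,0,2],"turn": 0},
    {"gripper": 1,"travel": [0,0,2],"turn": 0},
    {"gripper": 1,"travel": [0,0,0],"turn": 0}
  ]
}}

```text
time_s: 52.17
tcp_pos: [0.6523, 0.0183, 0.099]
eef_rot: [[0.101, 0.995, 0.007], [0.995, -0.101, -0.001], [0.0, 0.007, -1.0]]
force: [-8.9, -1.0, 29.1]
grip_width: -0.0001
gripper_force: 14.1
```

Run:
```python
from m import *
st();bar()
```

```text
t 52.17 rack 57.3 51.7 99.0 world [652.3  18.3  99. ] psi 84.2 F [-8.9 -1.  29.1] w -0.1 gf 14.1
bar side 20 51.4 [93.7 96.1 99.2]
bar top 59 55.1 [ 90.4  97.7 238.4]
```

At the hard stop (29 N, no further motion). I lift off gently, back away and check everything.

{"op": "send_rows", "data": {
  "targets": [
    {"gripper": 1,"travel": [0,0,-8],"turn": 0},
    {"gripper": 1,"travel": [0,0,-20],"turn": 0},
    {"gripper": 1,"travel": [0,0,-35],"turn": 0},
    {"gripper": 1,"travel": [0,0,-35],"turn": 0},
    {"gripper": 1,"travel": [0,0,-30],"turn": 0}
  ]
}}

```text
time_s: 52.68
tcp_pos: [0.6499, 0.0185, 0.2216]
eef_rot: [[0.101, 0.995, -0.001], [0.995, -0.101, -0.0], [-0.0, -0.001, -1.0]]
force: [1.1, 0.5, 0.4]
grip_width: 0.0002
gripper_force: 0.0
```

{"op": "send_rows", "data": {
  "targets": [
    {"gripper": 1,"travel": [0,-25,0],"turn": 0},
    {"gripper": 1,"travel": [0,-30,0],"turn": 0},
    {"gripper": 1,"travel": [0,-30,0],"turn": 0},
    {"gripper": 1,"travel": [0,-30,0],"turn": 0},
    {"gripper": 1,"travel": [0,-30,0],"turn": 0}
  ]
}}

```text
time_s: 53.1
tcp_pos: [0.5042, 0.0332, 0.2191]
eef_rot: [[0.101, 0.995, -0.003], [0.995, -0.101, -0.0], [-0.0, -0.002, -1.0]]
force: [0.5, 0.0, 0.3]
grip_width: -0.0
gripper_force: 0.0
```

{"op": "send_rows", "data": {
  "targets": [
    {"gripper": 1,"travel": [0,-30,0],"turn": 0},
    {"gripper": 1,"travel": [0,-20,0],"turn": 0},
    {"gripper": 1,"travel": [0,0,0],"turn": 0},
    {"gripper": 1,"travel": [0,0,0],"turn": 0},
    {"gripper": 1,"travel": [0,0,0],"turn": 0}
  ]
}}

```text
time_s: 53.52
tcp_pos: [0.4567, 0.038, 0.2199]
eef_rot: [[0.101, 0.995, -0.0], [0.995, -0.101, -0.0], [-0.0, -0.0, -1.0]]
force: [0.0, 0.5, -1.9]
grip_width: -0.0003
gripper_force: 0.0
```

Run:
```python
from m import *
st();bar()
for nm,f,r in(('pink',pink,(-145,-70)),('navy',navy,(-40,40))): print(nm);tilt('side',f,r);tilt('top',f,r)
s=snapshot('top');wts(cloud(s),.03,.05,-.46,-.3)
s=snapshot('side');save(s,'side11')
```

```text
t 53.52 rack -139.2 53.7 219.9 world [456.7  38.  219.9] psi 84.2 F [ 0.   0.5 -1.9] w -0.3 gf 0.0
bar side 51 52.2 [ 92.4  97.4 102.1]
bar top 104 54.6 [ 88.1  97.3 104.3]
pink
side 494 slope deg 44.0 yslope -0.063 z at x=0,ymid 24.1 x [-5.7 95.9] y [-133.3  -71.8] z [ 21.3 116. ]
top 287 slope deg 43.7 yslope 0.02 z at x=0,ymid 26.5 x [-6.1 93.1] y [-130.6  -76.6] z [ 21.8 116.7]
navy
side 457 slope deg 43.8 yslope -0.046 z at x=0,ymid 24.3 x [-5.7 94.5] y [-27.6  32.3] z [ 20.6 114.1]
top 21 slope deg 41.7 yslope 0.051 z at x=0,ymid 32.4 x [46.4 90.2] y [-17.5  20.6] z [ 75.4 115.2]
0.03 [438, 195, 10, 12, 100] (array([ 549.2, -387.9]), 39.5, 30.7, -6.1)
0.03 [438, 210, 11, 13, 99] (array([ 493.8, -388.7]), 40.1, 30.0, 10.2)
0.03 [439, 227, 12, 13, 97] (array([ 437.7, -387.2]), 38.9, 30.1, 12.4)
```

View pics/side11.png

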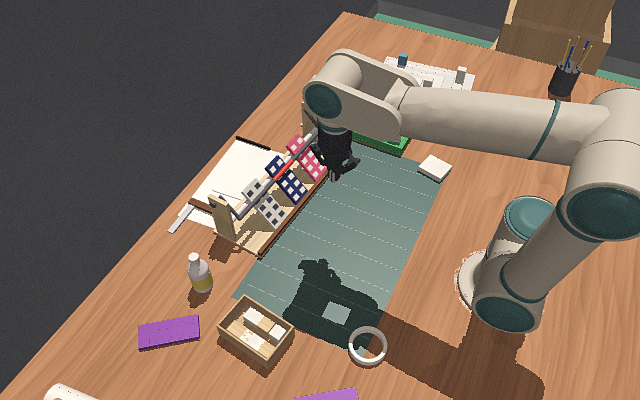

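The three panels lean side by side at (263,200), (287,180) and (308,155) with the bar down over them. The weights are in the tray, the glue stands untouched at (199,273), and the tower was last seen upright and in place. Handing in.

```bash
python3 -c "
from h import *
print(job_done())"
```

```text
the job is handed in; nothing more can be done
None
```

Job handed in at about 54 s: all three panels lean squarely in the rack with the keeper bar fully down, the three weights are on the tray floor, and the tower and glue bottle were left alone; no verdict came back.

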